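# Fish the blocked lenses from their wells and square up the lens plate

## Task

Set up the next grinding run. Using the hook tool, and never touching lenses or plate with the gripper itself, hook every blocked lens by its wire loop, draw it out of its deep well and leave it standing upright on the cork mat; still with the tool, nudge the square glass plate until it lies flush against both edges of the steel corner stop. When lenses and plate are all in place, hang the hook tool back on its rack, then press the red button fully down to start the spindle; leave the spherometer and the loose glass blanks where they are.

Things in the scene. Friction and masses are not known exactly. Their poses are not given: they have to be found in the camera images.
- hook: Hook tool, hanging upright, 0.15 kg. Origin: rod axis, underside of foot; z up, x along foot. Rod 7 thick to z 115. Foot bar 7 thick (top z 7) along +x, upturned tip at x 16, tip top z 16.5; overall x -3.5 to 19.5, gap rod to tip 9. Collar 36 square, z 115-121; wooden handle 24 square, z 121-187, gripped from above either way (mm).
- rack: Fixed steel tool rack. Origin: bench level below the hanging rod. Two prongs, tops z 130, along x beside a 16 wide slot, from a post (x 35-47, 50 wide, top z 130) to x -30, flaring to x -48 (there up to 25 either side). Tool collar rests on the prongs, rod in slot. Foot plate 8 thick, x -40 to 60, 80 wide. Tool comes off by lifting 10-15 and drawing out along -x (mm).
- rack_hang (a point): The point of the rack where the hook tool's origin lies when it hangs: 15 mm above the bench on the rack's z axis; axes as the rack's.
- well_block: Fixed grey ceramic storage block, 170 x 170 x 115 mm; origin at the centre of its underside, z up. Four round wells 70 mm wide, open at the top, 107 mm deep (floors at z = 8), with centres at x = +-40, y = +-40.
- mat: Fixed cork mat, 270 mm (its x) by 110 mm (its y), 4 mm thick; origin at the centre of its underside.
- corner: Fixed square corner stop of steel, 22 mm high, 14 mm thick. Origin: the inner corner at bench level. One fence's face is the plane x = 0 and runs along +y to 186 mm; the other's is the plane y = 0 and runs along -x to 186 mm. The plate belongs on the -x, +y side, flush with both: its centre is then at x = -45, y = 45.
- plate: Loose square crown glass plate, 90 x 90 x 12 mm, 0.25 kg, lying on the bench; origin at the centre of its underside, x and y along its edges. Any quarter turn will do.
- start_top (a point): Centre of the top of the red push button (36 mm wide, in a black housing). It goes down 6 mm against a spring; fully down takes 5 N.
- start (a joint): Travel of the red button in m: 0 out, 0.006 fully pressed; it springs back.
- spherometer: Bystander: stubby steel three-legged gauge, 56 mm wide, 76 mm tall; origin under its centre. Leave alone.
- blank0: Bystander: loose round glass blank, 70 mm wide, 16 mm thick; origin under its centre. Leave alone.
- blank1: Bystander: as blank0.
- lens0: Blocked lens: glass blank under an aluminium chuck, a disc 62 wide, 20 thick (0.25 kg), in a well. Origin: centre of underside, z up. On it an arched loop of 4 mm wire in its y-z plane (x = 0), 40 wide at the legs, rising to a rounded peak at z 60 over the centre; opening 36 wide, z 20 to 56 (mm). May be absent (None from the start).
- lens1: Another blocked lens, just as lens0; may be absent.
- lens2: Another blocked lens, just as lens0; may be absent.
- lens3: Another blocked lens, just as lens0; may be absent.

How it is judged:
By the outcome, as a careful person would: the job done as asked, in the order asked, and still so for the second after the job is handed in, with the robot touching nothing.
Of lens0, lens1, lens2, lens3 only 2 to 3 are there at a start; the rules pass over those that are not, and their reading is None.
At some moment in a run one of plate may be knocked a few centimetres aside while the robot is not near it.
Once in a run the grip may slacken for a moment while it holds something.
It also fails if it takes over 210 s, if anything falls off the work surface, if the arm or the gripper's body presses on something with over 40 N, if the wrist force passes 120 N, or if a joint passes its speed limit or range.

## Robot

A 6-joint arm with a two-finger parallel gripper is mounted at the origin on the work surface. World frame = base frame: x ahead of the robot, y to its left, z up, the work surface at z = 0. Lengths are in m, angles in rad, forces in N, time in s.
With the tool pointing down it reaches from about 0.275 to 0.775 m from the base axis. Payload 14.6 kg.
Tool frame: the origin (TCP) lies on the centre line of the jaws, within the pads' length; the fingertips stand 11 mm ahead of it and the grasp point (between the pads) lies 8 mm behind it; z points along the fingers, y is the line along which they close (so a half turn about z gives the same grasp; the last joint's range is limited). The gripper opens to 85 mm and grips with 20 to 120 N. Pads are 22 mm wide; open, the fingers measure 114 mm over their backs; the gripper's body (76 mm by 85 mm) begins 54 mm behind the grasp point. The pads swing forward as they close: fully open they stand 13 mm farther back than shut.
Start: joints at [-1.442, 0.263, -0.048, 1.259, 0, 1.415], TCP at [0.147, -0.504, 0.242] pointing down, gripper open.
Joint ranges: [-2.65, 2.65], [-0.89, 1.7], [-1.18, 1.37], [-2.13, 2.11], [-1.35, 1.29], [-3.14, 3.14]. Speed limits (rad/s): [1.89, 1.89, 2.57, 2.79, 3.14, 3.14].

## Interface

Orientations are given as a unit quaternion [x, y, z, w].
In Python, from cell import sensors, grab_frame, ctrl gives the robot as it stands. The module is installed in compiled form; this text tells all that it offers.
- The arm moves only by the tool drive_tool, never from a script. Its argument "moves" is a list that holds one entry, the list of rows, each a list of 5 numbers: the opening, from 0 (shut) to 1 (fully open), then the shift along the tool's x, y, z each as a share of 0.5 m, from -1 to 1, then the turn about the tool's z as a share of 90 degrees, from -1 to 1. In form: [[[hand, x, y, z, yaw], ...]]. A call has exactly 10 rows; each row is the pose to reach, as a shift and turn from the pose commanded when the call began, along the tool's axes at that moment; what a row does not reach only later rows make up. A row lasts 1/10 s, in which the tool goes at most 50 mm and 8.59 degrees, less where a joint would pass 70% of its speed; a pose out of reach is approached as far as the arm can. A call with a number of a shift or a turn outside -1 to 1 is refused whole. A call with a gripper value outside its range is refused whole. The fingers move at their own pace and stop on an object; "squeeze" is the grip in N (left out, the last holds). Time passes only in rows, so rows that repeat a pose let the fingers close, or fill a call up. It gives the time, the measured TCP pose, the force, the opening and the grip force at its end, in the units of the state.
- sensors.state(): the state, without advancing time (a new reading comes with each control period).
- grab_frame(name): name is "side" or "top"; returns a dict with "color" (480x640x3 uint8, red, green, blue), "range_z" (480x640 float32, m along the optical axis (not along the pixel's ray), 0 where there is no reading), "fx", "fy", "cx", "cy" (pixels), "distortion" ([k1, k2, p1, p2, k3] as OpenCV has them; the pictures are not rectified), "rvec" (rotation vector, rad) and "tvec" (3), from world to camera coordinates, as OpenCV has them. Camera axes: x right, y down, z forward; pixel columns grow to the right and rows downward; lengths in m; the calibration is good to about 2 mm. A picture is of the moment at which its call begins.
- ctrl.close_job(): hands the job in; it is judged then, once.
The state is a dict: "clock": time; "joint_positions": joint angles; "qvel": joint speeds; "tau": joint torques, N m; "tool_pos": TCP position; "tool_rot": TCP orientation; "ft_force": force on the tool from outside, world axes, zero at the start; "torque": the same for the moment, N m; "opening": opening from 0.0 (shut) to 1.0 (fully open); "grasp_force": force on a finger pad.
Only numpy, scipy, OpenCV 4.12 (cv2) and the standard library are available. Lean on these libraries where they do the work, as an engineer would, in place of code of your own. Each camera call takes 0.05 s, during which the arm holds its last target. There are 200 camera calls.

## Working session

There is one attempt and no reset: what is moved stays moved. The work goes in short steps, Python scripts to look and compute and a tool call to move; the robot and the scene stay as the last step left them, time stands still between calls to the robot, and variables do not carry over. Pictures are saved under pics/ and viewed, at most 14 in all, crops included, and the job is handed in when it is done.

Besides the shell and the picture viewer there is one more tool, called after "Request:" by a JSON object that holds its "fn" and its "kwargs". drive_tool: Moves the arm, as the interface text tells. Shift numbers are shares of 0.5 m and turn numbers shares of 90 degrees, none past 1 either way. Its arguments: {"type":"object","properties":{"moves":{"type":"array","items":{"type":"array","items":{"type":"array","items":{"type":"number"}}}},"squeeze":{"type":"number"}},"required":["moves"]}

```bash
mkdir -p pics; cat > h.py <<'E'
import numpy as np, cv2
from cell import sensors, grab_frame, ctrl
from scipy.spatial.transform import Rotation as R
def grab(n,save=None):
    f=grab_frame(n)
    f['K']=np.array([[f['fx'],0,f['cx']],[0,f['fy'],f['cy']],[0,0,1.]]);f['D']=np.array(f['distortion'],float)
    f['Rm']=cv2.Rodrigues(np.array(f['rvec'],float))[0]; f['t']=np.array(f['tvec'],float).ravel()
    if save: cv2.imwrite('pics/'+save,f['color'][:,:,::-1])
    return f
def rays(f,uv):
    p=cv2.undistortPoints(np.array(uv,float).reshape(-1,1,2),f['K'],f['D']).reshape(-1,2)
    d=np.c_[p,np.ones(len(p))]
    return -f['Rm'].T@f['t'], d
def plane(f,uv,z):
    c,d=rays(f,uv); w=d@f['Rm']; s=(z-c[2])/w[:,2]
    return c+w*s[:,None]
def cloud(f):
    # all pixels to world by depth
    v,u=np.mgrid[:480,:640]; c,d=rays(f,np.c_[u.ravel(),v.ravel()])
    z=f['range_z'].reshape(-1,1); P=(d*z-f['t'])@f['Rm']; P[z[:,0]<=0]=np.nan
    return P.reshape(480,640,3)
def proj(f,P): return cv2.projectPoints(np.array(P,float).reshape(-1,1,3),np.array(f['rvec'],float),f['t'],f['K'],f['D'])[0].reshape(-1,2)
E
python3 - <<'E'
from h import *
for n in('top','side'):
    f=grab(n,n+'0.png'); print(n,f['fx'],f['cx'],f['D'],-f['Rm'].T@f['t'],f['Rm'][2]); np.save(n+'0.npy',cloud(f))
print(sensors.state())
E
```

```text
top 513.8103758129628 315.9495422419119 [0.04369212 0.         0.         0.         0.        ] [ 0.40149244 -0.00543866  1.03149398] [ 0.09726275  0.01838832 -0.99508885]
side 472.34451711326716 321.43451132551974 [-0.0751197  0.         0.         0.         0.       ] [0.01210564 0.60098742 0.9175237 ] [ 0.43786243 -0.52086637 -0.73278559]
{'clock': 0.1, 'joint_positions': array([-1.44233876e+00,  2.63490980e-01, -4.88591402e-02,  1.25941084e+00,
       -5.74012086e-06,  1.41552988e+00]), 'qvel': array([ 0.00146298, -0.00131976,  0.00116541,  0.00155277, -0.0010014 ,
        0.00150297]), 'tau': array([ 4.26599363e-03, -6.38578606e+01,  3.85061038e+01,  1.01917988e-02,
       -7.25463610e-05, -2.62908372e-06]), 'tool_pos': array([ 0.1469447 , -0.50377239,  0.24187021]), 'tool_rot': array([ 9.89954334e-01,  1.41386648e-01,  3.59518166e-06, -4.82311332e-04]), 'ft_force': array([ 0.24880647, -0.80922629, -0.22418387]), 'torque': array([ 0.05822623, -0.01617018, -0.03739579]), 'grasp_force': 0.0, 'opening': 0.9983373571510945}
```

View pics/top0.png

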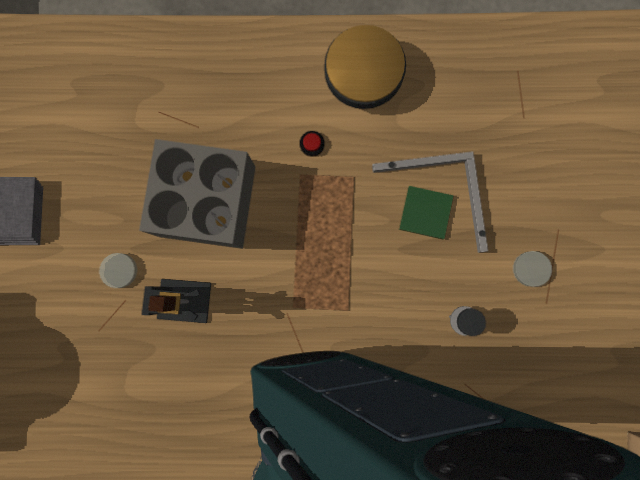

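View pics/side0.png

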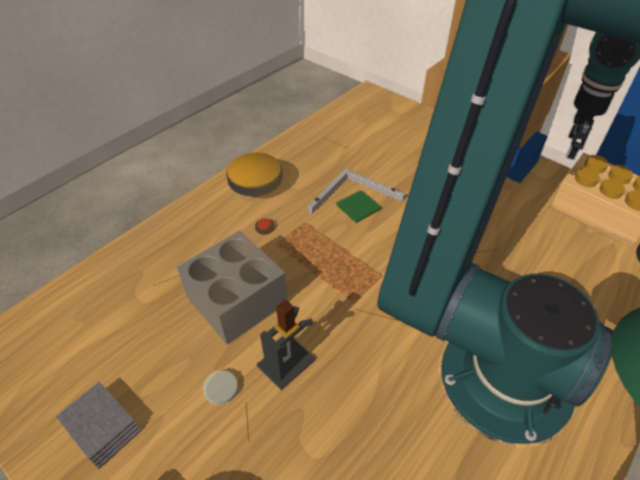

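```bash
python3 - <<'E'
from h import *
P=np.load('top0.npy'); im=cv2.imread('pics/top0.png')
def at(u,v): return np.round(P[v,u],4)
for n,u,v in [('handle',165,303),('post',175,285),('footR',205,300),('blkTop',200,190),('mat',325,240),('plate',428,212),('fence',430,162),('btn',312,143),('w1',185,178),('spher',470,320),('blank',118,270)]: print(n,at(u,v))
c=im[130:330,90:270]; c=cv2.resize(c,None,fx=3,fy=3,interpolation=cv2.INTER_CUBIC); c=cv2.convertScaleAbs(c,alpha=1.5,beta=20); cv2.imwrite('pics/c1.png',c)
s=cv2.imread('pics/side0.png')[180:400,170:400]; cv2.imwrite('pics/c2.png',cv2.resize(s,None,fx=2.6,fy=2.6,interpolation=cv2.INTER_CUBIC))
E
```

```text
handle [0.3792 0.2533 0.1967]
post [0.4097 0.2928 0.0095]
footR [0.3803 0.2329 0.0075]
blkTop [0.5801 0.2216 0.1169]
mat [ 0.5006 -0.0046  0.0046]
plate [ 0.5564 -0.2095  0.0127]
fence [ 0.6549 -0.2127  0.024 ]
btn [0.6937 0.0219 0.0251]
w1 [0.6205 0.2728 0.0325]
spher [ 0.3479 -0.2695  0.0748]
blank [0.439  0.4046 0.015 ]
```

View pics/c1.png

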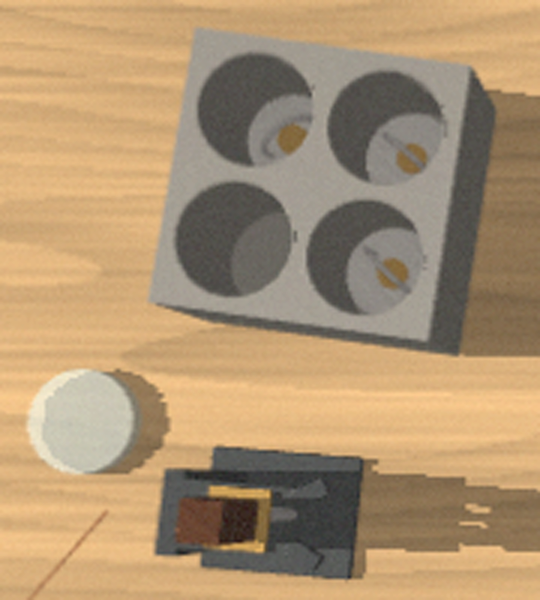

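View pics/c2.png

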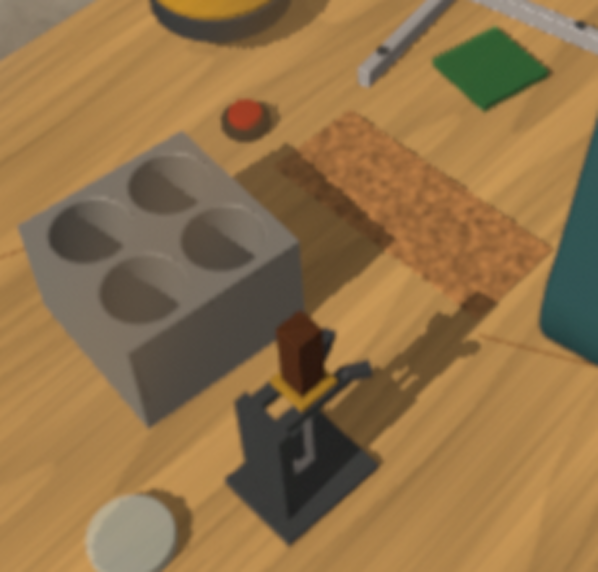

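```bash
python3 - <<'E'
from h import *
P=np.load('top0.npy'); im=cv2.imread('pics/top0.png'); X,Y,Z=P[...,0],P[...,1],P[...,2]
def rect(m,name):
    m=m.astype(np.uint8); n,l,s,c=cv2.connectedComponentsWithStats(m); k=1+np.argmax(s[1:,4]); m=l==k
    r=cv2.minAreaRect(P[m][:,:2].astype(np.float32)*1000); print(name,m.sum(),np.round(r[0],1),np.round(r[1],1),round(r[2],1),'zmed',round(np.median(Z[m]),4)); return r
box=lambda x0,x1,y0,y1:(X>x0)&(X<x1)&(Y>y0)&(Y<y1)
r=rect(box(.44,.8,.08,.4)&(abs(Z-.116)<.006),'block')
hsv=cv2.cvtColor(im,cv2.COLOR_BGR2HSV)
rect(box(.3,.8,-.4,-.1)&(hsv[...,0]>40)&(hsv[...,0]<80)&(hsv[...,1]>80)&(Z<.03),'plate')
rect(box(.3,.7,-.1,.1)&(Z<.02)&(Z>.002)&(hsv[...,0]<14)&(hsv[...,1]>80),'mat')
rect(box(.5,.8,-.1,.1)&((hsv[...,0]<6)|(hsv[...,0]>174))&(hsv[...,1]>180)&(hsv[...,2]>80),'btn')
rect(box(.3,.45,.15,.35)&(abs(Z-.202)<.008),'handletop')
rect(box(.3,.45,.12,.35)&(abs(Z-.008)<.006)&(hsv[...,2]<75),'rackfoot')
m=box(.3,.45,.12,.36)&(abs(Z-.130)<.006); rect(m,'racktop'); 
c=np.array(r[0])/1000; a=np.deg2rad(r[2]); 
print('block yaw',r[2])
for sx in(-1,1):
  for sy in(-1,1):
    w=c+[.04*(sx*np.cos(a)-sy*np.sin(a)),.04*(sx*np.sin(a)+sy*np.cos(a))]
    d=np.hypot(X-w[0],Y-w[1])
    L=(d<.034)&(Z>.036)&(Z<.072); D=(d<.034)&(abs(Z-.028)<.005)
    # loop: brown patch aside
    q=P[L]
    print('well',np.round(w,4),L.sum(),D.sum())
    if L.sum()>8:
        mu=q.mean(0); u,s,vt=np.linalg.svd(q[:,:2]-mu[:2],full_matrices=False); print('  loop mean',np.round(mu,4),'dir deg',np.rad2deg(np.arctan2(vt[0,1],vt[0,0])).round(1),'sd mm',(s/np.sqrt(len(q))*1000).round(1),'z',q[:,2].min().round(3),q[:,2].max().round(3))
E
```

```text
block 4320 [579.8 234.8] [171.6 171.5] 82.1 zmed 0.1159
plate 2019 [ 556.3 -206.1] [89.3 90. ] 77.2 zmed 0.013
mat 1092 [527.8   5.2] [218.2  96. ] 11.5 zmed 0.0053
btn 231 [699.5  24. ] [36.4 32.2] 0.2 zmed 0.0231
handletop 246 [378.9 264.9] [24.  23.8] 84.2 zmed 0.2028
rackfoot 1212 [379.2 273.8] [103.1  80.1] 85.7 zmed 0.0089
racktop 464 [380.  265.6] [97.8 49.2] 86.6 zmed 0.131
block yaw 82.13047790527344
well [0.614  0.1897] 132 417
  loop mean [0.6317 0.1994 0.0574] dir deg -149.8 sd mm [16.4 12.3] z 0.036 0.072
well [0.5347 0.2007] 100 497
  loop mean [0.547  0.2091 0.0572] dir deg -141.7 sd mm [18.  11.5] z 0.036 0.071
well [0.6249 0.269 ] 243 342
  loop mean [0.6399 0.2842 0.0552] dir deg 131.8 sd mm [16.5 13. ] z 0.036 0.072
well [0.5457 0.2799] 159 38
  loop mean [0.5637 0.3018 0.0542] dir deg 141.2 sd mm [16.8  5.5] z 0.036 0.072
```

```bash
python3 - <<'E'
from h import *
im=cv2.imread('pics/top0.png')[145:245,145:245]
c=cv2.resize(im,(600,600),interpolation=cv2.INTER_CUBIC); c=cv2.convertScaleAbs(c,alpha=1.7,beta=0); cv2.imwrite('pics/c3.png',c)
E
```

```text
(no output)
```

View pics/c3.png

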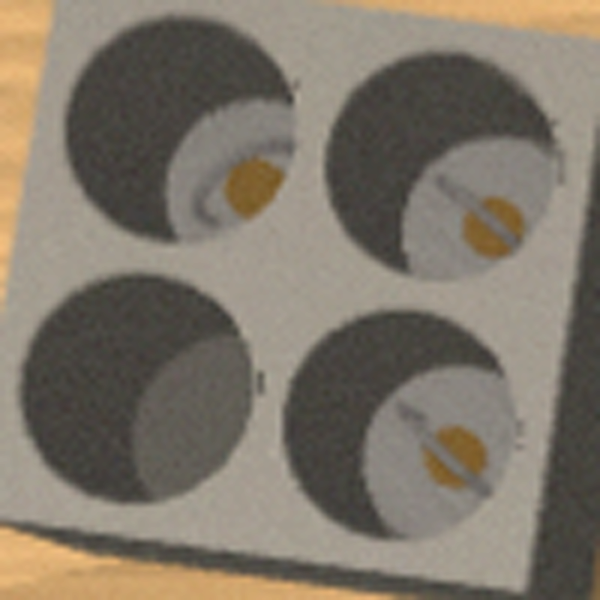

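```bash
python3 - <<'E'
from h import *
P=np.load('top0.npy'); im=cv2.imread('pics/top0.png'); X,Y,Z=P[...,0],P[...,1],P[...,2]
hsv=cv2.cvtColor(im,cv2.COLOR_BGR2HSV); f=grab('top')
br=((hsv[...,0]>10)&(hsv[...,0]<25)&(hsv[...,1]>130)).astype(np.uint8); br[:145]=0;br[245:]=0;br[:,:145]=0;br[:,245:]=0
ring=lambda r: 0
for w in [(.5347,.2007),(.614,.1897),(.6249,.269)]:
    m=(np.hypot(X-w[0],Y-w[1])<.034)&(br>0)&(Z<.08)
    v,u=np.nonzero(m); c2=cv2.minEnclosingCircle(np.c_[u,v].astype(np.float32))
    C=plane(f,[c2[0]],.028)[0]
    print('well',w,'patch px',np.round(c2,1) if 0 else (np.round(c2[0],1),round(c2[1],1)),'C',np.round(C[:2],4),m.sum())
    d=np.hypot(X-C[0],Y-C[1]); L=(d<.024)&(Z>.036)&(Z<.072)
    q=P[L]; vv,uu=np.nonzero(L)
    for a,b,p in zip(uu,vv,q): print((int((a-145)*6),int((b-145)*6)),np.round((p-[C[0],C[1],0])*1000).astype(int),end=' ')
    mu=q.mean(0); 
    u_,s,vt=np.linalg.svd(q[:,:2]-mu[:2],full_matrices=False); print('\n dir',np.rad2deg(np.arctan2(vt[0,1],vt[0,0])).round(1),s/np.sqrt(len(q))*1000,mu)
E
```

```text
well (0.5347, 0.2007) patch px (array([220.4, 220.6]), 4.6) C [0.5363 0.2018] 41
(396, 408) [11 13 53] (402, 408) [11 10 58] (408, 408) [10  8 59] (402, 414) [ 8  9 62] (408, 414) [ 8  8 61] (414, 414) [11 10 39] (402, 420) [ 6  9 62] (408, 420) [ 5  6 67] (414, 420) [ 6  5 64] (408, 426) [ 4  7 64] (414, 426) [ 4  4 67] (420, 426) [ 3  2 68] (414, 432) [ 2  5 64] (420, 432) [ 1  2 69] (426, 432) [ 1  0 71] (420, 438) [ 0  2 67] (426, 438) [-1  0 70] (432, 438) [-1 -2 69] (426, 444) [-3  0 70] (432, 444) [-2 -1 67] (438, 444) [-2 -3 63] (432, 450) [-4 -2 68] (438, 450) [-4 -3 67] (444, 450) [-4 -5 65] (438, 456) [-6 -3 64] (444, 456) [-6 -5 65] (450, 456) [-6 -7 67] (444, 462) [-8 -5 67] (450, 462) [-8 -7 66] (456, 462) [-8 -9 66] (450, 468) [-10  -7  64] (456, 468) [-10  -9  65] (462, 468) [ -9 -10  59] (456, 474) [-11  -8  61] (462, 474) [-11  -9  58] (468, 474) [-11 -11  59] (462, 480) [-12  -9  56] (468, 480) [-12 -11  57] (474, 480) [-12 -13  56] (468, 486) [-14 -10  52] (474, 486) [-14 -12  54] (480, 486) [-14 -14  51] (486, 486) [-12 -14  40] (474, 492) [-15 -12  49] (480, 492
[... 1862 characters left out ...]
8) [-3  3 68] (216, 168) [-3  1 67] (222, 168) [-3 -1 67] (228, 168) [-3 -3 66] (204, 174) [-5  5 66] (210, 174) [-5  3 67] (216, 174) [-5  1 68] (198, 180) [-6  8 62] (204, 180) [-7  4 69] (210, 180) [-6  4 65] (198, 186) [-8  7 64] (204, 186) [-9  5 66] (192, 192) [-10  10  62] (198, 192) [-10   8  63] (204, 192) [-9  7 61] (192, 198) [-11  11  57] (198, 198) [-12   8  62] (192, 204) [-12  11  56] (198, 204) [-12  11  52] (192, 210) [-14  12  53] (198, 210) [-13  11  51] (204, 210) [-11  12  42] (198, 216) [-15  12  49] (204, 216) [-14  11  44] (210, 216) [-12  11  37] (204, 222) [-14  13  38] (210, 222) [-14  11  36] 
 dir 127.4 [12.40511205  1.12407863] [0.62311724 0.26881228 0.05882828]
```

```bash
cat >> h.py <<'E'
def yaw_of(s):
    x=R.from_quat(s['tool_rot']).as_matrix()[:,0]; return np.rad2deg(np.arctan2(x[1],x[0]))
def chain(*W,start=None):
    """W: (x,y,z,yaw) successive call targets; prints the shift/turn shares of each call"""
    s=sensors.state()
    if start is None: p=np.array(s['tool_pos']);y=yaw_of(s)
    else: p=np.array(start[:3]);y=start[3]
    print('t',round(s['clock'],1),'now',np.round(p,4),round(y,1),'F',np.round(s['ft_force'],1),'open',round(s['opening'],3),'grip',round(s['grasp_force'],1),'q',np.round(np.rad2deg(s['joint_positions']),0))
    for w in W:
        a=np.deg2rad(y); d=np.array(w[:3])-p
        l=np.array([np.cos(a)*d[0]+np.sin(a)*d[1],np.sin(a)*d[0]-np.cos(a)*d[1],-d[2]])/.5
        t=-((w[3]-y+180)%360-180)/90
        print(w,'->',np.round(l,4),'turn',round(t,4)); p=np.array(w[:3]);y=w[3]
E
python3 -c "
from h import *
chain((.42,-.15,.30,-50),(.379,.265,.26,-94),(.379,.265,.153,-94))"
```

```text
t 0.1 now [ 0.147  -0.5038  0.2419] 16.3 F [-0.3  0.2  0.2] open 0.999 grip 0.0 q [-83.  15.  -3.  72.  -0.  81.]
(0.42, -0.15, 0.3, -50) -> [ 0.7224 -0.5265 -0.1162] turn 0.7362
(0.379, 0.265, 0.26, -94) -> [-0.6885 -0.4707  0.08  ] turn 0.4889
(0.379, 0.265, 0.153, -94) -> [-0.     0.     0.214] turn 0.0
```

Request:
{"fn": "drive_tool", "kwargs": {"moves": [[[1,0.15,-0.11,-0.1162,0.09],[1,0.22,-0.16,-0.1162,0.18],[1,0.3,-0.22,-0.1162,0.27],[1,0.37,-0.27,-0.1162,0.36],[1,0.44,-0.32,-0.1162,0.45],[1,0.51,-0.37,-0.1162,0.54],[1,0.58,-0.42,-0.1162,0.63],[1,0.65,-0.47,-0.1162,0.7362],[1,0.7224,-0.5265,-0.1162,0.7362],[1,0.7224,-0.5265,-0.1162,0.7362]]]}}

```text
clock: 1.15
tool_pos: [0.3424, -0.2288, 0.3002]
tool_rot: [0.918, -0.396, 0.007, -0.018]
ft_force: [0.0, -0.9, -0.7]
opening: 0.995
grasp_force: 0.0
```

Request:
{"fn": "drive_tool", "kwargs": {"moves": [[[1,-0.0765,-0.0523,0.01,0.06],[1,-0.153,-0.105,0.02,0.12],[1,-0.23,-0.157,0.03,0.18],[1,-0.306,-0.209,0.04,0.24],[1,-0.3825,-0.2615,0.05,0.3],[1,-0.459,-0.314,0.06,0.36],[1,-0.5355,-0.366,0.07,0.42],[1,-0.612,-0.418,0.08,0.4889],[1,-0.6885,-0.4707,0.08,0.4889],[1,-0.6885,-0.4707,0.08,0.4889]]]}}

```text
clock: 2.15
tool_pos: [0.0938, 0.0031, 0.2793]
tool_rot: [-0.704, 0.71, -0.008, 0.024]
ft_force: [-1.0, -0.6, 0.3]
opening: 1.0
grasp_force: 0.0
```

```bash
python3 -c "
from h import *
chain((.379,.265,.26,-94),(.379,.265,.153,-94))
f=grab('top','t1.png');P=cloud(f);im=f['color'];hsv=cv2.cvtColor(im,cv2.COLOR_RGB2HSV)
f=grab('side','s1.png')
cv2.imwrite('pics/c4.png',cv2.resize(f['color'][180:400,170:400,::-1],None,fx=2.6,fy=2.6,interpolation=cv2.INTER_CUBIC))"
```

```text
t 2.1 now [0.0938 0.0031 0.2793] -90.5 F [-1.  -0.6  0.3] open 1.0 grip 0.0 q [-98. -39. -34.  97.   2. 172.]
(0.379, 0.265, 0.26, -94) -> [-0.5285 -0.566   0.0385] turn 0.0391
(0.379, 0.265, 0.153, -94) -> [-0.     0.     0.214] turn 0.0
```

View pics/c4.png

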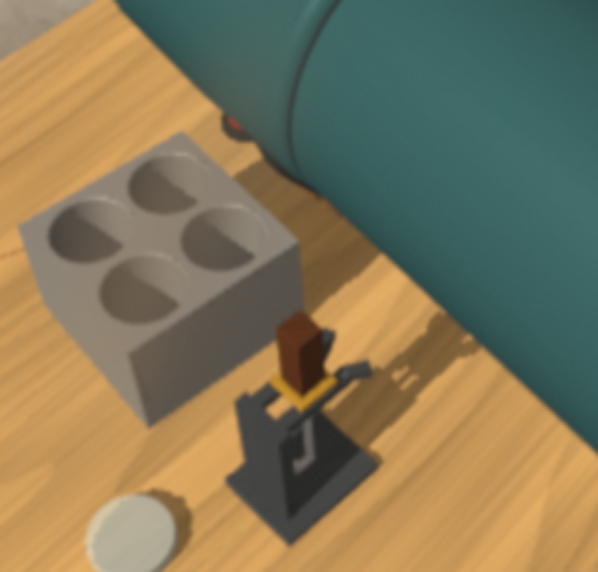

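```bash
python3 -c "
from h import *
chain((.10,-.33,.30,-60),(.36,-.25,.30,10),(.42,0,.30,80),(.40,.20,.30,150))"
```

```text
t 2.2 now [0.0937 0.0003 0.2798] -91.0 F [ 0.5 -0.2  0.2] open 1.003 grip 0.0 q [-99. -39. -34.  97.   2. 172.]
(0.1, -0.33, 0.3, -60) -> [ 0.6604 -0.0237 -0.0404] turn -0.344
(0.36, -0.25, 0.3, 10) -> [ 0.1214 -0.5303 -0.    ] turn -0.7778
(0.42, 0, 0.3, 80) -> [ 0.205  -0.4716 -0.    ] turn -0.7778
(0.4, 0.2, 0.3, 150) -> [ 0.387  -0.1089 -0.    ] turn -0.7778
```

Request:
{"fn": "drive_tool", "kwargs": {"moves": [[[1,0.08,-0.003,-0.04,0],[1,0.16,-0.006,-0.04,0],[1,0.24,-0.009,-0.04,-0.05],[1,0.32,-0.012,-0.04,-0.1],[1,0.4,-0.015,-0.04,-0.15],[1,0.48,-0.018,-0.04,-0.2],[1,0.56,-0.02,-0.04,-0.25],[1,0.64,-0.023,-0.04,-0.3],[1,0.66,-0.024,-0.04,-0.344],[1,0.66,-0.024,-0.04,-0.344]]]}}

```text
clock: 3.25
tool_pos: [0.1023, -0.3323, 0.2912]
tool_rot: [0.867, -0.497, 0.013, -0.023]
ft_force: [0.0, -0.4, 0.5]
opening: 1.002
grasp_force: 0.0
```

Request:
{"fn": "drive_tool", "kwargs": {"moves": [[[1,0.013,-0.06,0,-0.08],[1,0.026,-0.12,0,-0.16],[1,0.04,-0.18,0,-0.24],[1,0.053,-0.24,0,-0.33],[1,0.067,-0.3,0,-0.42],[1,0.08,-0.36,0,-0.51],[1,0.093,-0.42,0,-0.6],[1,0.107,-0.48,0,-0.69],[1,0.1214,-0.53,0,-0.7778],[1,0.1214,-0.53,0,-0.7778]]]}}

```text
clock: 4.25
tool_pos: [0.3629, -0.2475, 0.3059]
tool_rot: [0.995, 0.092, 0.024, -0.01]
ft_force: [0.0, -1.0, 0.6]
opening: 1.002
grasp_force: 0.0
```

```bash
python3 -c "
from h import *
chain((.42,0,.30,80),(.40,.20,.30,150),(.379,.265,.26,176),(.379,.265,.153,176))"
```

```text
t 4.2 now [ 0.3629 -0.2475  0.3059] 10.6 F [ 0.  -1.   0.6] open 1.002 grip 0.0 q [-47.   5.  -6.  78.   3. 123.]
(0.42, 0, 0.3, 80) -> [ 0.2032 -0.4656  0.0119] turn -0.7712
(0.4, 0.2, 0.3, 150) -> [ 0.387  -0.1089 -0.    ] turn -0.7778
(0.379, 0.265, 0.26, 176) -> [0.1014 0.0916 0.08  ] turn -0.2889
(0.379, 0.265, 0.153, 176) -> [0.    0.    0.214] turn 0.0
```

```bash
cat >> h.py <<'E'
def chain(*W):
    s=sensors.state(); p=np.array(s['tool_pos']);M=R.from_quat(s['tool_rot']).as_matrix(); y=yaw_of(s)
    print('t',round(s['clock'],1),'now',np.round(p,4),round(y,1),'tilt',np.round(M[:2,2],4),'F',np.round(s['ft_force'],1),'open',round(s['opening'],3),'grip',round(s['grasp_force'],1),'q',np.round(np.rad2deg(s['joint_positions']),1))
    for w in W:
        l=M.T@(np.array(w[:3])-p)/.5; t=-((w[3]-y+180)%360-180)/90
        print(w,'->',np.round(l,4),'turn',round(t,4)); p=np.array(w[:3]);M=M@R.from_euler('z',t*90,degrees=True).as_matrix();y=w[3]
E
python3 -c "
from h import *
chain((.31,-.39,.30,91.6))"
```

```text
t 4.2 now [ 0.3629 -0.2475  0.3059] 10.6 tilt [0.0461 0.024 ] F [ 0.  -1.   0.6] open 1.002 grip 0.0 q [-46.8   5.   -5.8  78.4   2.9 122.6]
(0.31, -0.39, 0.3, 91.6) -> [-1.568e-01  2.607e-01  2.000e-04] turn -0.9001
```

Request:
{"fn": "drive_tool", "kwargs": {"moves": [[[1,-0.02,0.026,0,-0.09],[1,-0.04,0.052,0,-0.18],[1,-0.06,0.08,0,-0.27],[1,-0.08,0.11,0,-0.36],[1,-0.1,0.14,0,-0.45],[1,-0.12,0.17,0,-0.54],[1,-0.13,0.2,0,-0.63],[1,-0.15,0.23,0,-0.72],[1,-0.157,0.26,0,-0.81],[1,-0.157,0.26,0,-0.9]]]}}

```text
clock: 5.25
tool_pos: [0.3064, -0.3919, 0.2999]
tool_rot: [0.698, 0.715, 0.024, 0.008]
ft_force: [0.0, 0.4, 0.1]
opening: 0.999
grasp_force: 0.0
```

Request:
{"fn": "drive_tool", "kwargs": {"moves": [[[1,0,0,0,-0.09],[1,0,0,0,-0.18],[1,0,0,0,-0.27],[1,0,0,0,-0.36],[1,0,0,0,-0.45],[1,0,0,0,-0.54],[1,0,0,0,-0.63],[1,0,0,0,-0.72],[1,0,0,0,-0.81],[1,0,0,0,-0.9]]]}}

```text
clock: 6.25
tool_pos: [0.3067, -0.3904, 0.3004]
tool_rot: [0.066, 0.997, 0.013, 0.022]
ft_force: [0.6, 0.0, 0.0]
opening: 1.002
grasp_force: 0.0
```

Request:
{"fn": "drive_tool", "kwargs": {"moves": [[[1,0,0,0,-0.09],[1,0,0,0,-0.18],[1,0,0,0,-0.27],[1,0,0,0,-0.36],[1,0,0,0,-0.45],[1,0,0,0,-0.54],[1,0,0,0,-0.63],[1,0,0,0,-0.72],[1,0,0,0,-0.81],[1,0,0,0,-0.9]]]}}

```text
clock: 7.25
tool_pos: [0.3067, -0.3904, 0.3004]
tool_rot: [-0.598, 0.801, -0.004, 0.025]
ft_force: [0.8, -0.4, -0.2]
opening: 1.005
grasp_force: 0.0
```

```bash
python3 -c "
from h import *
chain((.31,-.39,.30,0))"
```

```text
t 7.2 now [ 0.3067 -0.3904  0.3004] -106.5 tilt [0.0458 0.0237] F [ 0.8 -0.4 -0.2] open 1.005 grip 0.0 q [ -62.9   11.4    1.1   79.8    3.  -136.4]
(0.31, -0.39, 0.3, 0) -> [-0.0026 -0.006   0.0011] turn -1.1836
```

Request:
{"fn": "drive_tool", "kwargs": {"moves": [[[1,0,0,0,-0.09],[1,0,0,0,-0.18],[1,0,0,0,-0.27],[1,0,0,0,-0.36],[1,0,0,0,-0.45],[1,0,0,0,-0.5],[1,0,0,0,-0.55],[1,0,0,0,-0.6],[1,0,0,0,-0.6],[1,0,0,0,-0.6]]]}}

```text
clock: 8.25
tool_pos: [0.3462, -0.3642, 0.3004]
tool_rot: [0.881, -0.473, 0.007, -0.005]
ft_force: [-0.1, -0.4, -0.3]
opening: 0.999
grasp_force: 0.0
```

```bash
python3 -c "
from h import *
chain((.31,-.39,.30,0))"
```

```text
t 8.2 now [ 0.3462 -0.3642  0.3004] -56.5 tilt [0.018  0.0023] F [-0.1 -0.4 -0.3] open 0.999 grip 0.0 q [ -56.3   11.8    1.8   79.5    0.9 -179.8]
(0.31, -0.39, 0.3, 0) -> [ 0.0031  0.0888 -0.0005] turn -0.6279
```

```bash
python3 -c "
from h import *
chain((.06,-.47,.30,-100))"
```

```text
t 8.2 now [ 0.3462 -0.3642  0.3004] -56.5 tilt [0.018  0.0023] F [-0.1 -0.4 -0.3] open 0.999 grip 0.0 q [ -56.3   11.8    1.8   79.5    0.9 -179.8]
(0.06, -0.47, 0.3, -100) -> [-0.1394  0.594  -0.0099] turn 0.4833
```

Request:
{"fn": "drive_tool", "kwargs": {"moves": [[[1,0,0,0,0.09],[1,-0.02,0.07,0,0.18],[1,-0.04,0.15,0,0.27],[1,-0.06,0.23,0,0.36],[1,-0.075,0.31,0,0.44],[1,-0.095,0.39,0,0.4833],[1,-0.11,0.47,-0.01,0.4833],[1,-0.13,0.55,-0.01,0.4833],[1,-0.1394,0.594,-0.01,0.4833],[1,-0.1394,0.594,-0.01,0.4833]]]}}

```text
clock: 9.25
tool_pos: [0.0573, -0.472, 0.2997]
tool_rot: [-0.641, 0.767, -0.005, 0.008]
ft_force: [-0.1, -0.4, -0.7]
opening: 0.999
grasp_force: 0.0
```

```bash
python3 -c "
from h import *
chain((.06,-.47,.30,-100))"
```

```text
t 9.2 now [ 0.0573 -0.472   0.2997] -100.3 tilt [0.0178 0.0026] F [-0.1 -0.4 -0.7] open 0.999 grip 0.0 q [ -93.5    9.5   -1.3   79.4    1.  -173.3]
(0.06, -0.47, 0.3, -100) -> [-0.0048 -0.0047 -0.0005] turn -0.0028
```

Request:
{"fn": "drive_tool", "kwargs": {"moves": [[[1,0,0,0,-0.05],[1,0,0,0,-0.075],[1,0,0,0,-0.1],[1,0,0,0,-0.12],[1,0,0,0,-0.132],[1,0,0,0,-0.132],[1,0,0,0,-0.132],[1,0,0,0,-0.132],[1,0,0,0,-0.132],[1,0,0,0,-0.132]]]}}

```text
clock: 10.25
tool_pos: [0.0836, -0.4712, 0.3001]
tool_rot: [0.708, -0.706, -0.0, -0.001]
ft_force: [-0.2, 0.4, 0.4]
opening: 0.997
grasp_force: 0.0
```

```bash
python3 -c "
from h import *
chain((.06,-.47,.30,-100))"
```

```text
t 10.2 now [ 0.0836 -0.4712  0.3001] -89.8 tilt [0.0006 0.0019] F [-0.2  0.4  0.4] open 0.997 grip 0.0 q [ -89.7    9.9   -0.8   79.4    0.  -179.9]
(0.06, -0.47, 0.3, -100) -> [-0.0026  0.0471  0.0002] turn 0.1134
```

```bash
python3 -c "
from h import *
chain((.34,-.27,.30,-94),(.42,0,.30,-94),(.379,.265,.25,-94),(.379,.265,.153,-94))"
```

```text
t 10.2 now [ 0.0836 -0.4712  0.3001] -89.8 tilt [0.0006 0.0019] F [-0.2  0.4  0.4] open 0.997 grip 0.0 q [ -89.7    9.9   -0.8   79.4    0.  -179.9]
(0.34, -0.27, 0.3, -94) -> [-0.4005 -0.5143  0.0013] turn 0.0467
(0.42, 0, 0.3, -94) -> [-0.5498 -0.1219  0.0011] turn 0.0
(0.379, 0.265, 0.25, -94) -> [-0.5228  0.1188  0.101 ] turn 0.0
(0.379, 0.265, 0.153, -94) -> [4.00e-04 1.00e-04 1.94e-01] turn 0.0
```

Request:
{"fn": "drive_tool", "kwargs": {"moves": [[[1,0,0,0,0.0467],[1,-0.05,-0.06,0,0.0467],[1,-0.1,-0.13,0,0.0467],[1,-0.15,-0.19,0,0.0467],[1,-0.2,-0.26,0,0.0467],[1,-0.25,-0.32,0,0.0467],[1,-0.3,-0.385,0,0.0467],[1,-0.35,-0.45,0,0.0467],[1,-0.4,-0.514,0,0.0467],[1,-0.4,-0.514,0,0.0467]]]}}

```text
clock: 11.25
tool_pos: [0.3424, -0.2676, 0.3007]
tool_rot: [-0.684, 0.73, 0.0, 0.001]
ft_force: [-0.7, -0.1, -0.4]
opening: 0.998
grasp_force: 0.0
```

Request:
{"fn": "drive_tool", "kwargs": {"moves": [[[1,-0.06,-0.013,0,0],[1,-0.12,-0.026,0,0],[1,-0.18,-0.04,0,0],[1,-0.24,-0.053,0,0],[1,-0.3,-0.066,0,0],[1,-0.36,-0.08,0,0],[1,-0.42,-0.093,0,0],[1,-0.48,-0.106,0,0],[1,-0.55,-0.122,0,0],[1,-0.55,-0.122,0,0]]]}}

```text
clock: 12.25
tool_pos: [0.4203, 0.0023, 0.3012]
tool_rot: [-0.683, 0.73, 0.001, 0.001]
ft_force: [-0.8, -1.1, 0.3]
opening: 0.996
grasp_force: 0.0
```

Request:
{"fn": "drive_tool", "kwargs": {"moves": [[[1,-0.06,0.013,0.01,0],[1,-0.12,0.026,0.02,0],[1,-0.18,0.04,0.03,0],[1,-0.24,0.053,0.04,0],[1,-0.3,0.066,0.05,0],[1,-0.36,0.08,0.06,0],[1,-0.42,0.093,0.07,0],[1,-0.48,0.106,0.08,0],[1,-0.523,0.119,0.1,0],[1,-0.523,0.119,0.1,0]]]}}

```text
clock: 13.25
tool_pos: [0.3782, 0.2659, 0.2506]
tool_rot: [-0.683, 0.731, 0.001, 0.0]
ft_force: [-1.0, -0.1, -0.3]
opening: 0.997
grasp_force: 0.0
```

```bash
python3 -c "
from h import *
chain((.379,.265,.153,-94))"
```

```text
t 13.2 now [0.3782 0.2659 0.2506] -93.9 tilt [-0.0008  0.0014] F [-1.  -0.1 -0.3] open 0.997 grip 0.0 q [ 24.9   8.8  -9.9  71.4   0.1 -61.2]
(0.379, 0.265, 0.153, -94) -> [ 0.0019 -0.002   0.1952] turn 0.0014
```

Request:
{"fn": "drive_tool", "kwargs": {"moves": [[[1,0.002,-0.002,0.03,0],[1,0.002,-0.002,0.06,0],[1,0.002,-0.002,0.09,0],[1,0.002,-0.002,0.12,0],[1,0.002,-0.002,0.15,0],[1,0.002,-0.002,0.17,0],[1,0.002,-0.002,0.18,0],[1,0.002,-0.002,0.19,0],[1,0.002,-0.002,0.195,0],[1,0.002,-0.002,0.195,0]]]}}

```text
clock: 14.25
tool_pos: [0.3797, 0.2641, 0.1542]
tool_rot: [-0.682, 0.731, 0.0, 0.001]
ft_force: [0.6, -0.1, 0.4]
opening: 1.0
grasp_force: 0.0
```

Request:
{"fn": "drive_tool", "kwargs": {"moves": [[[0.6,0,0,0,0],[0.4,0,0,0,0],[0.3,0,0,0,0],[0.2,0,0,0,0],[0.1,0,0,0,0],[0.1,0,0,0,0],[0.1,0,0,0,0],[0.1,0,0,0,0],[0.1,0,0,0,0],[0.1,0,0,0,0]]], "squeeze": 90}}

```text
clock: 15.25
tool_pos: [0.3797, 0.2642, 0.1544]
tool_rot: [-0.682, 0.731, 0.0, 0.001]
ft_force: [-1.6, -0.8, 5.4]
opening: 0.268
grasp_force: 87.9
```

```bash
python3 -c "
from h import *
a=np.deg2rad(86); u=np.array([np.cos(a),np.sin(a)]); p=sensors.state()['tool_pos']
q=p[:2]-u*.10
chain((p[0],p[1],p[2]+.013,-94),(q[0],q[1],p[2]+.013,-94),(q[0],q[1],.32,-94))"
```

```text
t 15.2 now [0.3797 0.2642 0.1544] -94.0 tilt [0.001  0.0021] F [-1.6 -0.8  5.4] open 0.268 grip 87.9 q [ 24.7  11.7 -21.6  56.6   0.1 -61.4]
(np.float64(0.3796614402202431), np.float64(0.264235718426004), np.float64(0.1674262168467145), -94) -> [-0.0001 -0.     -0.026 ] turn 0.0004
(np.float64(0.3726857928458306), np.float64(0.1644793134000216), np.float64(0.1674262168467145), -94) -> [ 0.2    -0.     -0.0004] turn 0.0
(np.float64(0.3726857928458306), np.float64(0.1644793134000216), 0.32, -94) -> [-7.000e-04 -3.000e-04 -3.051e-01] turn 0.0
```

Request:
{"fn": "drive_tool", "kwargs": {"moves": [[[0.1,0,0,-0.006,0],[0.1,0,0,-0.013,0],[0.1,0,0,-0.02,0],[0.1,0,0,-0.026,0],[0.1,0,0,-0.026,0],[0.1,0.02,0,-0.026,0],[0.1,0.04,0,-0.026,0],[0.1,0.06,0,-0.026,0],[0.1,0.08,0,-0.026,0],[0.1,0.1,0,-0.026,0]]]}}

```text
clock: 16.25
tool_pos: [0.376, 0.2132, 0.1671]
tool_rot: [-0.682, 0.731, 0.0, 0.001]
ft_force: [0.1, 0.4, -1.7]
opening: 0.271
grasp_force: 87.7
```

Request:
{"fn": "drive_tool", "kwargs": {"moves": [[[0.1,0.02,0,0,0],[0.1,0.04,0,0,0],[0.1,0.06,0,0,0],[0.1,0.08,0,0,0],[0.1,0.1,0,0,0],[0.1,0.1,0,-0.06,0],[0.1,0.1,0,-0.12,0],[0.1,0.1,0,-0.18,0],[0.1,0.1,0,-0.25,0],[0.1,0.1,0,-0.306,0]]]}}

```text
clock: 17.25
tool_pos: [0.3725, 0.1637, 0.3218]
tool_rot: [-0.682, 0.731, 0.0, 0.001]
ft_force: [0.0, -0.3, -2.4]
opening: 0.268
grasp_force: 88.1
```

```bash
python3 -c "
from h import *
chain()
f=grab('side','s2.png'); s=sensors.state();print(proj(f,[s['tool_pos']]))
u,v=proj(f,[s['tool_pos']-np.array([0,0,.09])])[0].astype(int)
c=f['color'][max(0,v-90):v+90,max(0,u-110):u+110,::-1]; cv2.imwrite('pics/c5.png',cv2.resize(c,None,fx=3.2,fy=3.2,interpolation=cv2.INTER_CUBIC))"
```

```text
t 17.2 now [0.3725 0.1637 0.3218] -94.0 tilt [0.0017 0.0021] F [ 0.  -0.3 -2.4] open 0.268 grip 88.1 q [ 12.1   2.4  -6.1  81.3   0.1 -73.9]
[[324.19391501 230.17852189]]
```

View pics/c5.png

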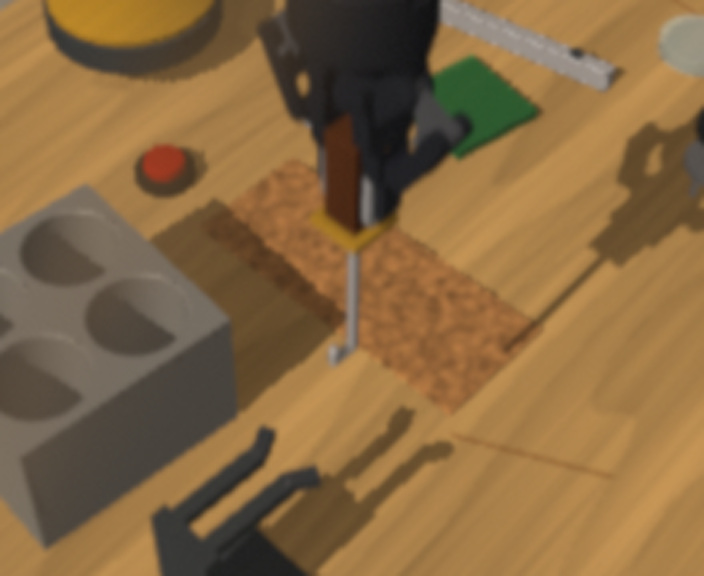

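```bash
python3 -c "
from h import *
f=grab('side'); s=sensors.state(); p=s['tool_pos']; a=np.deg2rad(86); 
u,v=proj(f,[p-np.array([0,0,.09])])[0].astype(int); o=np.array([max(0,u-110),max(0,v-90)])
q=p-np.array([0,0,.1394])
for n,w in [('rod bottom',q),('tiptop',q+[.016*np.cos(a),.016*np.sin(a),.0165]),('rodtop',q+[0,0,.115])]: print(n,(proj(f,[w])[0]-o)*3.2)
C=np.array([.5345,.2013]); b=np.deg2rad(134); e=np.array([np.cos(b),np.sin(b)]); w=C-.026*e; g=C-.008*e
chain((*w,.322,-46),(*w,.176,-46),(*g,.176,-46),(*g,.330,-46))"
```

```text
rod bottom [352.7503302  339.91323202]
tiptop [334.33926861 338.05168442]
rodtop [354.89215801 212.90918324]
t 17.4 now [0.3737 0.164  0.3229] -94.0 tilt [0.0054 0.0029] F [ 0.3 -0.3 -1.9] open 0.271 grip 88.6 q [ 12.1   2.4  -6.   81.3   0.1 -73.9]
(np.float64(0.5525611176319339), np.float64(0.18259716519119507), 0.322, -46) -> [-0.0619 -0.3543  0.0038] turn -0.533
(np.float64(0.5525611176319339), np.float64(0.18259716519119507), 0.176, -46) -> [-0.0005  0.0017  0.292 ] turn 0.0
(np.float64(0.540057266963672), np.float64(0.1955452815972908), 0.176, -46) -> [-0.036   0.     -0.0001] turn 0.0
(np.float64(0.540057266963672), np.float64(0.1955452815972908), 0.33, -46) -> [ 0.0005 -0.0018 -0.308 ] turn 0.0
```

```bash
python3 -c "
from h import *
f=grab('side'); s=sensors.state(); p=s['tool_pos']; P=cloud(f)
hsv=cv2.cvtColor(f['color'],cv2.COLOR_RGB2HSV)
u,v=proj(f,[p-np.array([0,0,.02])])[0].astype(int)
m=np.zeros((480,640),bool); m[v-30:v+50,u-30:u+30]=1
k=m&(hsv[...,0]>15)&(hsv[...,0]<25)&(hsv[...,1]>150)&(np.hypot(P[...,0]-p[0],P[...,1]-p[1])<.04)&(P[...,2]>.2)
q=P[k]; print(k.sum(),'collar rel',np.round(q.min(0)-p,4),np.round(np.median(q,0)-p,4),np.round(q.max(0)-p,4))
k=(np.hypot(P[...,0]-p[0],P[...,1]-p[1])<.03)&(P[...,2]<p[2]-.05)&(P[...,2]>.15)
q=P[k]; z=q[:,2]-p[2]; 
for a in np.arange(-.15,-.04,.01): 
  j=(z>=a)&(z<a+.01); print(round(a,3),j.sum(),np.round((np.median(q[j],0)-p)[:2],4) if j.any() else '')
print(z.min(), p)
"
```

```text
158 collar rel [-0.0229 -0.0145 -0.0225] [-0.0079  0.0149 -0.0162] [0.0198 0.0215 0.0013]
-0.15 0 
-0.14 17 [-0.0001  0.0121]
-0.13 29 [0.0006 0.0105]
-0.12 12 [0.0003 0.0057]
-0.11 10 [-0.0001  0.0047]
-0.1 11 [-0.0009  0.0036]
-0.09 14 [-0.0011  0.0055]
-0.08 12 [-0.0007  0.0048]
-0.07 15 [-0.0007  0.005 ]
-0.06 14 [-0.0007  0.0049]
-0.05 0 
-0.13540666383040828 [0.37322434 0.16389958 0.32095238]
```

Request:
{"fn": "drive_tool", "kwargs": {"moves": [[[0.1,-0.006,-0.035,0,-0.06],[0.1,-0.012,-0.07,0,-0.12],[0.1,-0.018,-0.106,0,-0.18],[0.1,-0.025,-0.142,0,-0.24],[0.1,-0.031,-0.177,0,-0.3],[0.1,-0.037,-0.212,0,-0.36],[0.1,-0.043,-0.248,0,-0.42],[0.1,-0.05,-0.283,0,-0.48],[0.1,-0.0619,-0.354,0.004,-0.533],[0.1,-0.0619,-0.354,0.004,-0.533]]]}}

```text
clock: 18.4
tool_pos: [0.5538, 0.1824, 0.315]
tool_rot: [0.921, -0.39, -0.001, -0.0]
ft_force: [-1.5, 0.1, -1.9]
opening: 0.268
grasp_force: 88.7
```

```bash
python3 -c "
from h import *
C=np.array([.5345,.2013]); b=np.deg2rad(134); e=np.array([np.cos(b),np.sin(b)]); w=C-.026*e; g=C-.008*e
chain((*w,.176,-46),(*g,.176,-46),(*g,.330,-46))
f=grab('top'); p=sensors.state()['tool_pos']
"
```

```text
t 18.4 now [0.5538 0.1824 0.315 ] -45.9 tilt [-0.0023  0.0012] F [-1.5  0.1 -1.9] open 0.268 grip 88.7 q [ 1.02e+01  2.07e+01  1.68e+01  8.62e+01  1.00e-01 -1.24e+02]
(np.float64(0.5525611176319339), np.float64(0.18259716519119507), 0.176, -46) -> [-0.0014  0.0013  0.278 ] turn 0.0015
(np.float64(0.540057266963672), np.float64(0.1955452815972908), 0.176, -46) -> [-0.036  -0.      0.0001] turn 0.0
(np.float64(0.540057266963672), np.float64(0.1955452815972908), 0.33, -46) -> [-8.00e-04  3.00e-04 -3.08e-01] turn 0.0
```

Request:
{"fn": "drive_tool", "kwargs": {"moves": [[[0.1,-0.001,0.001,0.03,0],[0.1,-0.001,0.001,0.06,0],[0.1,-0.001,0.001,0.09,0],[0.1,-0.001,0.001,0.12,0],[0.1,-0.001,0.001,0.15,0],[0.1,-0.001,0.001,0.18,0],[0.1,-0.001,0.001,0.21,0],[0.1,-0.001,0.001,0.24,0],[0.1,-0.001,0.001,0.265,0],[0.1,-0.001,0.001,0.278,0]]]}}

```text
clock: 19.45
tool_pos: [0.5492, 0.1827, 0.1777]
tool_rot: [0.92, -0.391, -0.001, -0.0]
ft_force: [0.1, -0.5, -2.2]
opening: 0.271
grasp_force: 88.8
```

```bash
python3 -c "
from h import *
C=np.array([.5345,.2013]); b=np.deg2rad(134); e=np.array([np.cos(b),np.sin(b)]); w=C-.026*e; g=C-.008*e
chain((*g,.176,-46),(*g,.330,-46))
"
```

```text
t 19.4 now [0.5492 0.1827 0.1777] -46.0 tilt [-0.0015  0.0015] F [ 0.1 -0.5 -2.2] open 0.271 grip 88.8 q [ 1.030e+01  2.180e+01 -2.800e+00  6.550e+01  1.000e-01 -1.237e+02]
(np.float64(0.540057266963672), np.float64(0.1955452815972908), 0.176, -46) -> [-0.0313 -0.0047  0.0035] turn -0.0004
(np.float64(0.540057266963672), np.float64(0.1955452815972908), 0.33, -46) -> [-0.0007  0.     -0.308 ] turn 0.0
```

Request:
{"fn": "drive_tool", "kwargs": {"moves": [[[0.1,-0.006,0,0,0],[0.1,-0.012,0,0.003,0],[0.1,-0.018,-0.002,0.003,0],[0.1,-0.024,-0.002,0.003,0],[0.1,-0.03,-0.002,0.003,0],[0.1,-0.034,-0.002,0.003,0],[0.1,-0.034,-0.002,0.003,0],[0.1,-0.034,-0.002,0.003,0],[0.1,-0.034,-0.002,0.003,0],[0.1,-0.034,-0.002,0.003,0]]]}}

```text
clock: 20.45
tool_pos: [0.5398, 0.1959, 0.1777]
tool_rot: [0.92, -0.391, 0.0, -0.001]
ft_force: [1.5, -0.9, -0.6]
opening: 0.268
grasp_force: 88.8
```

```bash
python3 -c "
from h import *
C=np.array([.5345,.2013]); b=np.deg2rad(134); e=np.array([np.cos(b),np.sin(b)]); w=C-.026*e; g=C-.008*e
chain((*g,.176,-46),(*g,.330,-46))
"
```

```text
t 20.4 now [0.5398 0.1959 0.1777] -46.0 tilt [0.0009 0.0019] F [ 1.5 -0.9 -0.6] open 0.268 grip 88.8 q [ 1.180e+01  2.130e+01 -3.600e+00  6.500e+01  1.000e-01 -1.222e+02]
(np.float64(0.540057266963672), np.float64(0.1955452815972908), 0.176, -46) -> [0.0009 0.0001 0.0033] turn -0.0001
(np.float64(0.540057266963672), np.float64(0.1955452815972908), 0.33, -46) -> [-2.00e-04 -6.00e-04 -3.08e-01] turn 0.0
```

Request:
{"fn": "drive_tool", "kwargs": {"moves": [[[0.1,0,0,-0.01,0],[0.1,0,0,-0.02,0],[0.1,0,0,-0.03,0],[0.1,0,0,-0.045,0],[0.1,0,0,-0.06,0],[0.1,0,0,-0.075,0],[0.1,0,0,-0.09,0],[0.1,0,0,-0.1,0],[0.1,0,0,-0.1,0],[0.1,0,0,-0.1,0]]]}}

```text
clock: 21.45
tool_pos: [0.5395, 0.1959, 0.2275]
tool_rot: [0.921, -0.391, -0.0, -0.001]
ft_force: [-0.1, 0.6, -4.3]
opening: 0.269
grasp_force: 88.3
```

```bash
python3 -c "
from h import *
chain()
f=grab('top','t2.png')
cv2.imwrite('pics/c6.png',cv2.resize(f['color'][130:330,130:330,::-1],None,fx=3,fy=3,interpolation=cv2.INTER_CUBIC))
"
```

```text
t 21.4 now [0.5395 0.1959 0.2275] -46.0 tilt [0.0005 0.0018] F [-0.1  0.6 -4.3] open 0.269 grip 88.3 q [ 1.180e+01  2.010e+01  2.400e+00  7.220e+01  1.000e-01 -1.222e+02]
```

Request:
{"fn": "drive_tool", "kwargs": {"moves": [[[0.1,0,0,-0.02,0],[0.1,0,0,-0.04,0],[0.1,0,0,-0.06,0],[0.1,0,0,-0.08,0],[0.1,0,0,-0.1,0],[0.1,0,0,-0.125,0],[0.1,0,0,-0.15,0],[0.1,0,0,-0.175,0],[0.1,0,0,-0.2,0],[0.1,0,0,-0.214,0]]]}}

```text
clock: 22.5
tool_pos: [0.5396, 0.1957, 0.3361]
tool_rot: [0.921, -0.391, 0.0, -0.001]
ft_force: [-0.5, -0.2, -4.9]
opening: 0.27
grasp_force: 88.4
```

```bash
python3 -c "
from h import *
f=grab('top'); c=plane(f,[(301,176),(355,177),(350,309),(295,309)],.004)[:,:2]; print(c.round(3),c.mean(0).round(4))
# mat hue mask from the first picture, shadow allowed
im=cv2.imread('pics/top0.png'); hsv=cv2.cvtColor(im,cv2.COLOR_BGR2HSV)
print([tuple(hsv[v,u]) for u,v in [(330,240),(305,200),(320,190),(280,220),(285,190),(380,240),(310,230)]])
m=((hsv[...,0]<13)&(hsv[...,1]>90)).astype(np.uint8); m[:170]=0;m[320:]=0;m[:,:285]=0;m[:,370:]=0
m=cv2.morphologyEx(m,cv2.MORPH_CLOSE,np.ones((7,7))); m=cv2.morphologyEx(m,cv2.MORPH_OPEN,np.ones((5,5)))
v,u=np.nonzero(m); r=cv2.minAreaRect((plane(f,np.c_[u,v],.004)[:,:2]*1000).astype(np.float32)); print(r)
chain()
"
```

```text
[[ 0.631  0.045]
 [ 0.629 -0.065]
 [ 0.364 -0.054]
 [ 0.363  0.055]] [ 0.4968 -0.0051]
[(np.uint8(13), np.uint8(138), np.uint8(109)), (np.uint8(15), np.uint8(133), np.uint8(67)), (np.uint8(13), np.uint8(140), np.uint8(106)), (np.uint8(17), np.uint8(124), np.uint8(76)), (np.uint8(17), np.uint8(124), np.uint8(78)), (np.uint8(16), np.uint8(121), np.uint8(135)), (np.uint8(13), np.uint8(135), np.uint8(132))]
((574.9712524414062, 35.60206604003906), (24.821027755737305, 113.26525115966797), 87.71560668945312)
t 22.6 now [0.5398 0.1957 0.3366] -46.0 tilt [0.0026 0.0023] F [-0.1 -1.1 -3.1] open 0.268 grip 88.6 q [ 1.180e+01  1.970e+01  1.860e+01  8.870e+01  1.000e-01 -1.223e+02]
```

```bash
python3 -c "
from h import *
b=np.deg2rad(134); e=np.array([np.cos(b),np.sin(b)]); C=np.array([.585,-.0085]); g=C-.008*e; r=C-.034*e
chain((*g,.336,-46),(*g,.204,-46),(*g,.1745,-46),(*r,.1745,-46),(*r,.33,-46))"
```

```text
t 22.6 now [0.5398 0.1957 0.3366] -46.0 tilt [0.0026 0.0023] F [-0.1 -1.1 -3.1] open 0.268 grip 88.6 q [ 1.180e+01  1.970e+01  1.860e+01  8.870e+01  1.000e-01 -1.223e+02]
(np.float64(0.590557266963672), np.float64(-0.01425471840270921), 0.336, -46) -> [0.3726 0.2187 0.0005] turn 0.0
(np.float64(0.590557266963672), np.float64(-0.01425471840270921), 0.204, -46) -> [-0.      0.0009  0.264 ] turn 0.0
(np.float64(0.590557266963672), np.float64(-0.01425471840270921), 0.1745, -46) -> [-0.      0.0002  0.059 ] turn 0.0
(np.float64(0.6086183845956059), np.float64(-0.03295755321151414), 0.1745, -46) -> [0.052 0.    0.   ] turn 0.0
(np.float64(0.6086183845956059), np.float64(-0.03295755321151414), 0.33, -46) -> [ 1.00e-04 -1.10e-03 -3.11e-01] turn 0.0
```

Request:
{"fn": "drive_tool", "kwargs": {"moves": [[[0.1,0.012,0.007,0,0],[0.1,0.037,0.022,0,0],[0.1,0.08,0.047,0,0],[0.1,0.13,0.076,0,0],[0.1,0.186,0.109,0,0],[0.1,0.242,0.142,0,0],[0.1,0.292,0.171,0,0],[0.1,0.335,0.197,0,0],[0.1,0.36,0.212,0,0],[0.1,0.3726,0.2187,0,0]]]}}

```text
clock: 23.55
tool_pos: [0.5903, -0.016, 0.3338]
tool_rot: [0.92, -0.391, -0.0, -0.001]
ft_force: [0.1, 0.0, -4.5]
opening: 0.269
grasp_force: 88.3
```

Request:
{"fn": "drive_tool", "kwargs": {"moves": [[[0.1,0,0,0,0],[0.1,0,0,0.01,0],[0.1,0,0,0.035,0],[0.1,0,0,0.07,0],[0.1,0,0,0.11,0],[0.1,0,0,0.15,0],[0.1,0,0,0.19,0],[0.1,0,0,0.225,0],[0.1,0,0,0.25,0],[0.1,0,0,0.264,0]]]}}

```text
clock: 24.55
tool_pos: [0.5896, -0.0129, 0.2011]
tool_rot: [0.921, -0.39, -0.001, -0.001]
ft_force: [-1.1, 0.0, -5.3]
opening: 0.269
grasp_force: 88.5
```

Request:
{"fn": "drive_tool", "kwargs": {"moves": [[[0.1,0,0,0,0],[0.1,0,0,0.006,0],[0.1,0,0,0.012,0],[0.1,0,0,0.018,0],[0.1,0,0,0.024,0],[0.1,0,0,0.032,0],[0.1,0,0,0.04,0],[0.1,0,0,0.05,0],[0.1,0,0,0.059,0],[0.1,0,0,0.059,0]]]}}

```text
clock: 25.55
tool_pos: [0.5899, -0.0139, 0.172]
tool_rot: [0.921, -0.391, -0.001, -0.001]
ft_force: [2.1, -0.2, -2.2]
opening: 0.269
grasp_force: 89.0
```

```bash
python3 -c "
from h import *
b=np.deg2rad(134); e=np.array([np.cos(b),np.sin(b)]); C=np.array([.585,-.0085]); g=C-.008*e; r=C-.034*e
chain((*g,.1745,-46),(*r,.1745,-46),(*r,.33,-46))"
```

```text
t 25.6 now [ 0.5899 -0.0139  0.172 ] -46.0 tilt [-0.0007  0.0022] F [ 2.1 -0.2 -2.2] open 0.269 grip 89.0 q [-9.300e+00  2.310e+01 -1.700e+00  6.530e+01  1.000e-01 -1.433e+02]
(np.float64(0.590557266963672), np.float64(-0.01425471840270921), 0.1745, -46) -> [ 0.0014 -0.0005 -0.0051] turn 0.0
(np.float64(0.6086183845956059), np.float64(-0.03295755321151414), 0.1745, -46) -> [ 0.052  -0.     -0.0001] turn 0.0
(np.float64(0.6086183845956059), np.float64(-0.03295755321151414), 0.33, -46) -> [-7.00e-04 -3.00e-04 -3.11e-01] turn 0.0
```

Request:
{"fn": "drive_tool", "kwargs": {"moves": [[[0.1,0.004,0,0,0],[0.1,0.01,0,0,0],[0.1,0.018,0,0,0],[0.1,0.026,0,0,0],[0.1,0.034,0,0,0],[0.1,0.042,0,0,0],[0.1,0.05,0,0,0],[0.1,0.054,0,0,0],[0.1,0.054,0,0,0],[0.1,0.054,0,0,0]]]}}

```text
clock: 26.55
tool_pos: [0.6091, -0.0334, 0.1728]
tool_rot: [0.921, -0.391, -0.0, -0.001]
ft_force: [-0.4, 0.2, -1.2]
opening: 0.27
grasp_force: 89.0
```

Request:
{"fn": "drive_tool", "kwargs": {"moves": [[[0.1,0,0,-0.01,0],[0.1,0,0,-0.03,0],[0.1,0,0,-0.06,0],[0.1,0,0,-0.1,0],[0.1,0,0,-0.14,0],[0.1,0,0,-0.18,0],[0.1,0,0,-0.22,0],[0.1,0,0,-0.26,0],[0.1,0,0,-0.29,0],[0.1,0,0,-0.31,0]]]}}

```text
clock: 27.55
tool_pos: [0.609, -0.0337, 0.33]
tool_rot: [0.921, -0.391, 0.001, -0.001]
ft_force: [0.2, -0.0, -1.8]
opening: 0.269
grasp_force: 89.0
```

```bash
python3 -c "
from h import *
b=np.deg2rad(140); e=np.array([np.cos(b),np.sin(b)]); C=np.array([.612,.190]); w=C-.026*e; g=C-.008*e
chain((*w,.325,-40),(*w,.1765,-40))
f=grab('top','t3.png');f=grab('side','s3.png')
cv2.imwrite('pics/c7.png',cv2.resize(f['color'][120:340,150:420,::-1],None,fx=2.4,fy=2.4,interpolation=cv2.INTER_CUBIC))"
```

```text
t 27.6 now [ 0.609  -0.0337  0.33  ] -46.0 tilt [0.0027 0.0015] F [ 0.2 -0.  -1.8] open 0.269 grip 89.0 q [-1.090e+01  2.370e+01  2.390e+01  9.000e+01  1.000e-01 -1.449e+02]
(np.float64(0.6319171555210934), np.float64(0.17328752214814996), 0.325, -40) -> [-0.2659 -0.3205  0.0107] turn -0.0666
(np.float64(0.6319171555210934), np.float64(0.17328752214814996), 0.1765, -40) -> [-0.0003  0.0009  0.297 ] turn 0.0
```

View pics/c7.png

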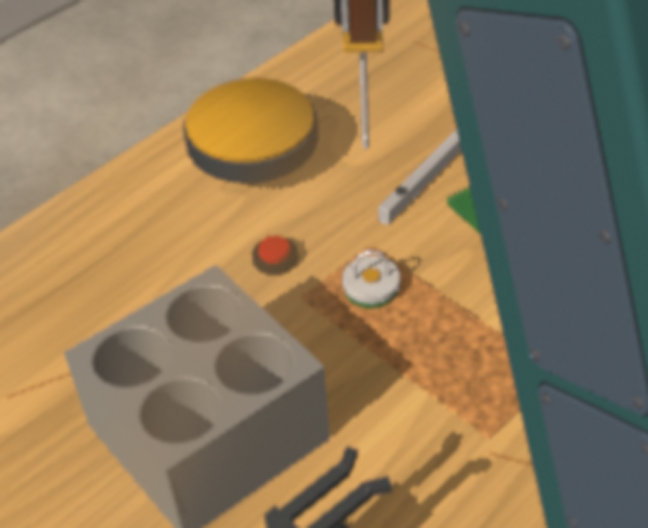

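Request:
{"fn": "drive_tool", "kwargs": {"moves": [[[0.1,-0.02,-0.025,0,0],[0.1,-0.055,-0.066,0,0],[0.1,-0.09,-0.108,0,0],[0.1,-0.125,-0.15,0,-0.02],[0.1,-0.16,-0.192,0,-0.04],[0.1,-0.195,-0.235,0,-0.067],[0.1,-0.23,-0.277,0,-0.067],[0.1,-0.255,-0.307,0.01,-0.067],[0.1,-0.266,-0.3205,0.01,-0.067],[0.1,-0.266,-0.3205,0.01,-0.067]]]}}

```text
clock: 28.65
tool_pos: [0.6317, 0.1742, 0.3226]
tool_rot: [0.94, -0.341, -0.0, -0.001]
ft_force: [0.6, -0.2, -1.6]
opening: 0.272
grasp_force: 88.9
```

Request:
{"fn": "drive_tool", "kwargs": {"moves": [[[0.1,0,0,0,0],[0.1,0,0,0,0],[0.1,0,0,0.02,0],[0.1,0,0,0.05,0],[0.1,0,0,0.07,0],[0.1,0,0,0.08,0],[0.1,0,0,0.08,0],[0.1,0,0,0.08,0],[0.1,0,0,0.08,0],[0.1,0,0,0.08,0]]]}}

```text
clock: 29.65
tool_pos: [0.6321, 0.1733, 0.2836]
tool_rot: [0.94, -0.342, 0.0, -0.001]
ft_force: [-0.3, -0.4, -1.0]
opening: 0.272
grasp_force: 89.0
```

```bash
python3 -c "
from h import *
b=np.deg2rad(140); e=np.array([np.cos(b),np.sin(b)]); C=np.array([.612,.190]); w=C-.026*e; g=C-.008*e
chain((*w,.1765,-40),(*g,.1765,-40))"
```

```text
t 29.6 now [0.6321 0.1733 0.2836] -40.0 tilt [0.0013 0.0019] F [-0.3 -0.4 -1. ] open 0.272 grip 89.0 q [ 8.200e+00  2.850e+01  2.480e+01  8.620e+01  1.000e-01 -1.319e+02]
(np.float64(0.6319171555210934), np.float64(0.17328752214814996), 0.1765, -40) -> [-2.000e-04  8.000e-04  2.142e-01] turn 0.0003
(np.float64(0.6181283555449518), np.float64(0.18485769912250768), 0.1765, -40) -> [-0.036  0.     0.   ] turn 0.0
```

Request:
{"fn": "drive_tool", "kwargs": {"moves": [[[0.1,0,0,0.02,0],[0.1,0,0,0.045,0],[0.1,0,0,0.07,0],[0.1,0,0,0.1,0],[0.1,0,0,0.13,0],[0.1,0,0,0.155,0],[0.1,0,0,0.18,0],[0.1,0,0,0.2,0],[0.1,0,0,0.214,0],[0.1,0,0,0.214,0]]]}}

```text
clock: 30.65
tool_pos: [0.6316, 0.1735, 0.1752]
tool_rot: [0.94, -0.342, -0.001, -0.001]
ft_force: [-0.4, -0.0, -1.0]
opening: 0.268
grasp_force: 89.0
```

Request:
{"fn": "drive_tool", "kwargs": {"moves": [[[0.1,-0.006,0,0,0],[0.1,-0.012,0,0,0],[0.1,-0.018,0,0,0],[0.1,-0.024,0,0,0],[0.1,-0.03,0,0,0],[0.1,-0.036,0,0,0],[0.1,-0.036,0,0,0],[0.1,-0.036,0,0,0],[0.1,-0.036,0,0,0],[0.1,-0.036,0,0,0]]]}}

```text
clock: 31.65
tool_pos: [0.6183, 0.185, 0.1761]
tool_rot: [0.94, -0.342, -0.0, -0.001]
ft_force: [0.3, 0.4, -1.3]
opening: 0.269
grasp_force: 88.9
```

Request:
{"fn": "drive_tool", "kwargs": {"moves": [[[0.1,0,0,-0.01,0],[0.1,0,0,-0.02,0],[0.1,0,0,-0.03,0],[0.1,0,0,-0.045,0],[0.1,0,0,-0.06,0],[0.1,0,0,-0.075,0],[0.1,0,0,-0.09,0],[0.1,0,0,-0.1,0],[0.1,0,0,-0.1,0],[0.1,0,0,-0.1,0]]]}}

```text
clock: 32.65
tool_pos: [0.6182, 0.185, 0.2261]
tool_rot: [0.94, -0.342, -0.0, -0.001]
ft_force: [-0.1, 0.0, -3.6]
opening: 0.266
grasp_force: 88.5
```

```bash
python3 -c "
from h import *
p=sensors.state()['tool_pos']
b=np.deg2rad(140); e=np.array([np.cos(b),np.sin(b)]); C=np.array([.497,-.005]); g=C-.008*e; r=C-.034*e
chain((p[0],p[1],.336,-40),(*g,.336,-40),(*g,.204,-40),(*g,.1735,-40),(*r,.1735,-40),(*r,.33,-40))"
```

```text
t 32.6 now [0.6182 0.185  0.2261] -40.0 tilt [0.0006 0.0019] F [-0.1  0.  -3.6] open 0.266 grip 88.5 q [ 9.400e+00  2.750e+01  1.420e+01  7.670e+01  1.000e-01 -1.306e+02]
(np.float64(0.6181599999248539), np.float64(0.18502332877632915), 0.336, -40) -> [-2.000e-04 -4.000e-04 -2.199e-01] turn 0.0004
(np.float64(0.5031283555449518), np.float64(-0.010142300877492315), 0.336, -40) -> [ 0.0747  0.4469 -0.0009] turn 0.0
(np.float64(0.5031283555449518), np.float64(-0.010142300877492315), 0.204, -40) -> [2.00e-04 5.00e-04 2.64e-01] turn 0.0
(np.float64(0.5031283555449518), np.float64(-0.010142300877492315), 0.1735, -40) -> [0.     0.0001 0.061 ] turn 0.0
(np.float64(0.5230455110660452), np.float64(-0.026854778729342346), 0.1735, -40) -> [ 0.052 -0.    -0.   ] turn 0.0
(np.float64(0.5230455110660452), np.float64(-0.026854778729342346), 0.33, -40) -> [-2.00e-04 -6.00e-04 -3.13e-01] turn 0.0
```

Request:
{"fn": "drive_tool", "kwargs": {"moves": [[[0.1,0,0,-0.02,0],[0.1,0,0,-0.04,0],[0.1,0,0,-0.06,0],[0.1,0,0,-0.085,0],[0.1,0,0,-0.11,0],[0.1,0,0,-0.135,0],[0.1,0,0,-0.16,0],[0.1,0,0,-0.185,0],[0.1,0,0,-0.205,0],[0.1,0,0,-0.22,0]]]}}

```text
clock: 33.65
tool_pos: [0.6182, 0.1848, 0.3376]
tool_rot: [0.94, -0.342, 0.001, -0.001]
ft_force: [0.1, 0.4, -2.7]
opening: 0.271
grasp_force: 88.5
```

Request:
{"fn": "drive_tool", "kwargs": {"moves": [[[0.1,0.002,0.013,0,0],[0.1,0.007,0.045,0,0],[0.1,0.016,0.095,0,0],[0.1,0.026,0.156,0,0],[0.1,0.037,0.223,0,0],[0.1,0.049,0.291,0,0],[0.1,0.059,0.351,0,0],[0.1,0.067,0.402,0,0],[0.1,0.0725,0.434,0,0],[0.1,0.075,0.447,0,0]]]}}

```text
clock: 34.65
tool_pos: [0.5021, -0.0117, 0.3358]
tool_rot: [0.94, -0.342, 0.0, -0.001]
ft_force: [-0.6, 0.9, -4.4]
opening: 0.267
grasp_force: 88.5
```

Request:
{"fn": "drive_tool", "kwargs": {"moves": [[[0.1,0,0,0,0],[0.1,0,0,0.01,0],[0.1,0,0,0.035,0],[0.1,0,0,0.07,0],[0.1,0,0,0.11,0],[0.1,0,0,0.15,0],[0.1,0,0,0.19,0],[0.1,0,0,0.225,0],[0.1,0,0,0.25,0],[0.1,0,0,0.264,0]]]}}

```text
clock: 35.65
tool_pos: [0.5031, -0.0095, 0.2023]
tool_rot: [0.94, -0.341, -0.001, -0.001]
ft_force: [-0.4, -0.0, -4.1]
opening: 0.27
grasp_force: 88.7
```

Request:
{"fn": "drive_tool", "kwargs": {"moves": [[[0.1,0,0,0,0],[0.1,0,0,0.006,0],[0.1,0,0,0.012,0],[0.1,0,0,0.018,0],[0.1,0,0,0.024,0],[0.1,0,0,0.032,0],[0.1,0,0,0.04,0],[0.1,0,0,0.05,0],[0.1,0,0,0.06,0],[0.1,0,0,0.06,0]]]}}

```text
clock: 36.65
tool_pos: [0.5031, -0.0103, 0.1731]
tool_rot: [0.94, -0.342, -0.0, -0.001]
ft_force: [0.1, 0.1, -1.8]
opening: 0.269
grasp_force: 88.9
```

```bash
python3 -c "
from h import *
b=np.deg2rad(140); e=np.array([np.cos(b),np.sin(b)]); C=np.array([.497,-.005]); g=C-.008*e; r=C-.034*e
chain((*g,.1735,-40),(*r,.1735,-40),(*r,.33,-40))"
```

```text
t 36.6 now [ 0.5031 -0.0103  0.1731] -40.0 tilt [-0.0001  0.0019] F [ 0.1  0.1 -1.8] open 0.269 grip 88.9 q [-1.050e+01  1.480e+01 -1.420e+01  6.100e+01  1.000e-01 -1.505e+02]
(np.float64(0.5031283555449518), np.float64(-0.010142300877492315), 0.1735, -40) -> [-0.0002 -0.0002 -0.0009] turn 0.0003
(np.float64(0.5230455110660452), np.float64(-0.026854778729342346), 0.1735, -40) -> [ 0.052  -0.     -0.0001] turn 0.0
(np.float64(0.5230455110660452), np.float64(-0.026854778729342346), 0.33, -40) -> [-0.0004 -0.0004 -0.313 ] turn 0.0
```

Request:
{"fn": "drive_tool", "kwargs": {"moves": [[[0.1,0.004,0,0,0],[0.1,0.01,0,0,0],[0.1,0.018,0,0,0],[0.1,0.026,0,0,0],[0.1,0.034,0,0,0],[0.1,0.042,0,0,0],[0.1,0.05,0,0,0],[0.1,0.054,0,0,0],[0.1,0.054,0,0,0],[0.1,0.054,0,0,0]]]}}

```text
clock: 37.65
tool_pos: [0.524, -0.0276, 0.1737]
tool_rot: [0.94, -0.342, -0.0, -0.001]
ft_force: [0.3, 0.2, -1.3]
opening: 0.267
grasp_force: 88.9
```

Request:
{"fn": "drive_tool", "kwargs": {"moves": [[[0.1,0,0,-0.01,0],[0.1,0,0,-0.03,0],[0.1,0,0,-0.06,0],[0.1,0,0,-0.1,0],[0.1,0,0,-0.14,0],[0.1,0,0,-0.18,0],[0.1,0,0,-0.22,0],[0.1,0,0,-0.26,0],[0.1,0,0,-0.29,0],[0.1,0,0,-0.31,0]]]}}

```text
clock: 38.65
tool_pos: [0.524, -0.0279, 0.3306]
tool_rot: [0.94, -0.342, 0.001, -0.001]
ft_force: [0.5, -0.5, -1.6]
opening: 0.27
grasp_force: 88.9
```

```bash
python3 -c "
from h import *
b=np.deg2rad(37); e=np.array([np.cos(b),np.sin(b)]); C=np.array([.6232,.2688]); w=C-.026*e
chain((.57,.13,.33,-100),(*w,.325,-143))"
```

```text
t 38.6 now [ 0.524  -0.0279  0.3306] -40.0 tilt [0.0025 0.0015] F [ 0.5 -0.5 -1.6] open 0.27 grip 88.9 q [-1.20e+01  1.44e+01  1.00e+01  8.54e+01  1.00e-01 -1.52e+02]
(0.57, 0.13, 0.33, -100) -> [-0.1324 -0.301   0.0019] turn 0.667
(np.float64(0.6024354767387704), np.float64(0.25315280939804674), 0.325, -143) -> [-0.2538 -0.0211  0.0105] turn 0.4778
```

Request:
{"fn": "drive_tool", "kwargs": {"moves": [[[0.1,-0.01,-0.02,0,0.05],[0.1,-0.025,-0.055,0,0.12],[0.1,-0.04,-0.09,0,0.19],[0.1,-0.055,-0.125,0,0.26],[0.1,-0.07,-0.16,0,0.33],[0.1,-0.085,-0.195,0,0.4],[0.1,-0.1,-0.23,0,0.47],[0.1,-0.115,-0.265,0,0.54],[0.1,-0.13,-0.295,0,0.61],[0.1,-0.1324,-0.301,0,0.667]]]}}

```text
clock: 39.65
tool_pos: [0.5699, 0.1315, 0.3291]
tool_rot: [-0.642, 0.767, 0.001, 0.001]
ft_force: [-0.1, 0.4, -1.4]
opening: 0.268
grasp_force: 88.9
```

Request:
{"fn": "drive_tool", "kwargs": {"moves": [[[0.1,-0.03,-0.002,0,0.06],[0.1,-0.06,-0.005,0,0.12],[0.1,-0.09,-0.007,0,0.18],[0.1,-0.12,-0.01,0,0.24],[0.1,-0.15,-0.012,0,0.3],[0.1,-0.18,-0.015,0,0.36],[0.1,-0.21,-0.017,0.01,0.42],[0.1,-0.24,-0.02,0.01,0.4778],[0.1,-0.2538,-0.021,0.01,0.4778],[0.1,-0.2538,-0.021,0.01,0.4778]]]}}

```text
clock: 40.65
tool_pos: [0.6023, 0.2537, 0.3242]
tool_rot: [-0.319, 0.948, 0.001, 0.0]
ft_force: [-0.1, -0.2, -1.9]
opening: 0.27
grasp_force: 88.9
```

Request:
{"fn": "drive_tool", "kwargs": {"moves": [[[0.1,0,0,0,0],[0.1,0,0,0,0],[0.1,0,0,0.02,0],[0.1,0,0,0.05,0],[0.1,0,0,0.07,0],[0.1,0,0,0.08,0],[0.1,0,0,0.08,0],[0.1,0,0,0.08,0],[0.1,0,0,0.08,0],[0.1,0,0,0.08,0]]]}}

```text
clock: 41.65
tool_pos: [0.6025, 0.2532, 0.2847]
tool_rot: [-0.317, 0.948, 0.001, 0.001]
ft_force: [-0.8, -0.1, -2.2]
opening: 0.27
grasp_force: 88.9
```

```bash
python3 -c "
from h import *
b=np.deg2rad(37); e=np.array([np.cos(b),np.sin(b)]); C=np.array([.6232,.2688]); w=C-.026*e;g=C-.008*e
chain((*w,.1765,-143),(*g,.1765,-143))"
```

```text
t 41.6 now [0.6025 0.2532 0.2847] -143.0 tilt [0.0013 0.0021] F [-0.8 -0.1 -2.2] open 0.27 grip 88.9 q [ 15.6  28.3  24.6  86.2   0.1 -21.4]
(np.float64(0.6024354767387704), np.float64(0.25315280939804674), 0.1765, -143) -> [ 6.000e-04 -2.000e-04  2.165e-01] turn 0.0
(np.float64(0.6168109159196217), np.float64(0.2639854798147836), 0.1765, -143) -> [-0.036  -0.      0.0001] turn 0.0
```

Request:
{"fn": "drive_tool", "kwargs": {"moves": [[[0.1,0,0,0.02,0],[0.1,0,0,0.045,0],[0.1,0,0,0.07,0],[0.1,0,0,0.1,0],[0.1,0,0,0.13,0],[0.1,0,0,0.155,0],[0.1,0,0,0.18,0],[0.1,0,0,0.2,0],[0.1,0,0,0.216,0],[0.1,0,0,0.216,0]]]}}

```text
clock: 42.65
tool_pos: [0.6019, 0.2533, 0.1751]
tool_rot: [-0.317, 0.948, 0.001, -0.0]
ft_force: [0.2, 0.3, -1.0]
opening: 0.273
grasp_force: 88.9
```

Request:
{"fn": "drive_tool", "kwargs": {"moves": [[[0.1,-0.006,0,0,0],[0.1,-0.012,0,0,0],[0.1,-0.018,0,0,0],[0.1,-0.024,0,0,0],[0.1,-0.03,0,0,0],[0.1,-0.036,0,0,0],[0.1,-0.036,0,0,0],[0.1,-0.036,0,0,0],[0.1,-0.036,0,0,0],[0.1,-0.036,0,0,0]]]}}

```text
clock: 43.65
tool_pos: [0.6167, 0.2641, 0.1764]
tool_rot: [-0.317, 0.948, 0.001, 0.001]
ft_force: [0.4, 0.6, -1.5]
opening: 0.265
grasp_force: 88.9
```

Request:
{"fn": "drive_tool", "kwargs": {"moves": [[[0.1,0,0,-0.01,0],[0.1,0,0,-0.02,0],[0.1,0,0,-0.03,0],[0.1,0,0,-0.045,0],[0.1,0,0,-0.06,0],[0.1,0,0,-0.075,0],[0.1,0,0,-0.09,0],[0.1,0,0,-0.1,0],[0.1,0,0,-0.1,0],[0.1,0,0,-0.1,0]]]}}

```text
clock: 44.65
tool_pos: [0.6167, 0.2641, 0.2262]
tool_rot: [-0.317, 0.948, 0.001, 0.001]
ft_force: [-0.0, -0.4, -3.4]
opening: 0.268
grasp_force: 88.5
```

```bash
python3 -c "
from h import *
p=sensors.state()['tool_pos']
b=np.deg2rad(37); e=np.array([np.cos(b),np.sin(b)]); C=np.array([.410,-.002]); g=C-.008*e; r=C-.034*e
chain((p[0],p[1],.336,-143),(.51,.13,.336,-143),(*g,.336,-143),(*g,.204,-143),(*g,.1735,-143),(*r,.1735,-143),(*r,.33,-143))"
```

```text
t 44.6 now [0.6167 0.2641 0.2262] -143.0 tilt [0.0005 0.0019] F [-0.  -0.4 -3.4] open 0.268 grip 88.5 q [ 16.2  30.3  19.1  78.8   0.1 -20.8]
(np.float64(0.6167218340864172), np.float64(0.26412874029337163), 0.336, -143) -> [-0.0003  0.0003 -0.2196] turn -0.0
(0.51, 0.13, 0.336, -143) -> [ 0.3319 -0.0858 -0.0006] turn 0.0
(np.float64(0.4036109159196216), np.float64(-0.006814520185216387), 0.336, -143) -> [ 0.3346 -0.0905 -0.0006] turn 0.0
(np.float64(0.4036109159196216), np.float64(-0.006814520185216387), 0.204, -143) -> [ 0.0004 -0.0003  0.264 ] turn 0.0
(np.float64(0.4036109159196216), np.float64(-0.006814520185216387), 0.1735, -143) -> [ 0.0001 -0.0001  0.061 ] turn 0.0
(np.float64(0.38284639265839204), np.float64(-0.022461710787169645), 0.1735, -143) -> [ 0.052   0.     -0.0001] turn 0.0
(np.float64(0.38284639265839204), np.float64(-0.022461710787169645), 0.33, -143) -> [-0.0005  0.0004 -0.313 ] turn 0.0
```

Request:
{"fn": "drive_tool", "kwargs": {"moves": [[[0.1,0,0,-0.02,0],[0.1,0,0,-0.04,0],[0.1,0,0,-0.06,0],[0.1,0,0,-0.085,0],[0.1,0,0,-0.11,0],[0.1,0,0,-0.135,0],[0.1,0,0,-0.16,0],[0.1,0,0,-0.185,0],[0.1,0,0,-0.205,0],[0.1,0,0,-0.22,0]]]}}

```text
clock: 45.65
tool_pos: [0.6167, 0.2639, 0.3378]
tool_rot: [-0.317, 0.948, 0.001, 0.001]
ft_force: [-1.1, 0.5, -3.5]
opening: 0.269
grasp_force: 88.5
```

Request:
{"fn": "drive_tool", "kwargs": {"moves": [[[0.1,0.01,-0.003,0,0],[0.1,0.03,-0.008,0,0],[0.1,0.065,-0.017,0,0],[0.1,0.1,-0.026,0,0],[0.1,0.14,-0.036,0,0],[0.1,0.18,-0.046,0,0],[0.1,0.22,-0.057,0,0],[0.1,0.26,-0.067,0,0],[0.1,0.3,-0.077,0,0],[0.1,0.332,-0.086,0,0]]]}}

```text
clock: 46.65
tool_pos: [0.5086, 0.1287, 0.3359]
tool_rot: [-0.317, 0.948, 0.001, 0.0]
ft_force: [0.5, 1.0, -4.4]
opening: 0.265
grasp_force: 88.6
```

Request:
{"fn": "drive_tool", "kwargs": {"moves": [[[0.1,0.035,-0.0095,0,0],[0.1,0.075,-0.02,0,0],[0.1,0.115,-0.031,0,0],[0.1,0.155,-0.042,0,0],[0.1,0.195,-0.053,0,0],[0.1,0.235,-0.063,0,0],[0.1,0.27,-0.073,0,0],[0.1,0.3,-0.081,0,0],[0.1,0.322,-0.087,0,0],[0.1,0.3346,-0.0905,0,0]]]}}

```text
clock: 47.65
tool_pos: [0.4028, -0.0077, 0.3356]
tool_rot: [-0.317, 0.948, 0.001, 0.001]
ft_force: [0.5, 0.6, -3.7]
opening: 0.269
grasp_force: 88.6
```

Request:
{"fn": "drive_tool", "kwargs": {"moves": [[[0.1,0,0,0,0],[0.1,0,0,0.01,0],[0.1,0,0,0.035,0],[0.1,0,0,0.07,0],[0.1,0,0,0.11,0],[0.1,0,0,0.15,0],[0.1,0,0,0.19,0],[0.1,0,0,0.225,0],[0.1,0,0,0.25,0],[0.1,0,0,0.264,0]]]}}

```text
clock: 48.65
tool_pos: [0.4034, -0.0064, 0.2024]
tool_rot: [-0.318, 0.948, 0.001, -0.0]
ft_force: [0.1, 0.3, -3.3]
opening: 0.274
grasp_force: 88.7
```

```bash
python3 -c "
from h import *
b=np.deg2rad(37); e=np.array([np.cos(b),np.sin(b)]); C=np.array([.410,-.002]); g=C-.008*e; r=C-.034*e
chain((*g,.1735,-143),(*r,.1735,-143),(*r,.33,-143))"
```

```text
t 48.6 now [ 0.4034 -0.0064  0.2024] -143.0 tilt [-0.0008  0.0024] F [ 0.1  0.3 -3.3] open 0.274 grip 88.7 q [-12.6   4.3 -22.8  63.    0.1 -49.6]
(np.float64(0.4036109159196216), np.float64(-0.006814520185216387), 0.1735, -143) -> [ 0.0003 -0.0011  0.0578] turn 0.0004
(np.float64(0.38284639265839204), np.float64(-0.022461710787169645), 0.1735, -143) -> [ 0.052  0.    -0.   ] turn 0.0
(np.float64(0.38284639265839204), np.float64(-0.022461710787169645), 0.33, -143) -> [-2.00e-04  7.00e-04 -3.13e-01] turn 0.0
```

Request:
{"fn": "drive_tool", "kwargs": {"moves": [[[0.1,0,0,0,0],[0.1,0,0,0.006,0],[0.1,0,0,0.012,0],[0.1,0,0,0.018,0],[0.1,0,0,0.024,0],[0.1,0,0,0.032,0],[0.1,0,0,0.04,0],[0.1,0,0,0.05,0],[0.1,0,0,0.06,0],[0.1,0,0,0.06,0]]]}}

```text
clock: 49.65
tool_pos: [0.4034, -0.0068, 0.173]
tool_rot: [-0.317, 0.948, 0.001, 0.0]
ft_force: [0.3, 0.6, -1.4]
opening: 0.264
grasp_force: 88.9
```

Request:
{"fn": "drive_tool", "kwargs": {"moves": [[[0.1,0,0,0,0],[0.1,0.006,0,0,0],[0.1,0.014,0,0,0],[0.1,0.022,0,0,0],[0.1,0.03,0,0,0],[0.1,0.038,0,0,0],[0.1,0.046,0,0,0],[0.1,0.054,0,0,0],[0.1,0.054,0,0,0],[0.1,0.054,0,0,0]]]}}

```text
clock: 50.65
tool_pos: [0.3821, -0.0232, 0.1737]
tool_rot: [-0.317, 0.948, 0.001, 0.001]
ft_force: [0.4, 0.1, -2.0]
opening: 0.268
grasp_force: 88.9
```

Request:
{"fn": "drive_tool", "kwargs": {"moves": [[[0.1,0,0,-0.01,0],[0.1,0,0,-0.03,0],[0.1,0,0,-0.06,0],[0.1,0,0,-0.1,0],[0.1,0,0,-0.14,0],[0.1,0,0,-0.18,0],[0.1,0,0,-0.22,0],[0.1,0,0,-0.26,0],[0.1,0,0,-0.29,0],[0.1,0,0,-0.31,0]]]}}

```text
clock: 51.65
tool_pos: [0.3822, -0.0234, 0.3303]
tool_rot: [-0.317, 0.948, 0.0, 0.001]
ft_force: [0.2, -0.9, -1.8]
opening: 0.271
grasp_force: 88.9
```

```bash
python3 - <<'E'
from h import *
chain((.36,.15,.33,-143),(.42,-.21,.33,-143))
f=grab('top','t4.png'); P=cloud(f); hsv=cv2.cvtColor(f['color'],cv2.COLOR_RGB2HSV); X,Y,Z=P[...,0],P[...,1],P[...,2]
m=(X>.3)&(X<.8)&(Y>-.4)&(Y<-.1)&(hsv[...,0]>40)&(hsv[...,0]<80)&(hsv[...,1]>80)&(Z<.03)
print('plate',m.sum(),cv2.minAreaRect((P[m][:,:2]*1000).astype(np.float32)))
k=(X>.45)&(X<.75)&(Y>-.4)&(Y<-.05)&(Z>.018)&(Z<.028)&(hsv[...,1]<60)
for p in [(.6549,-.2127)]: pass
q=P[k][:,:2]; print(len(q),q.min(0),q.max(0)); np.save('fence.npy',q)
E
```

```text
t 51.6 now [ 0.3822 -0.0234  0.3303] -143.0 tilt [0.0022 0.0015] F [ 0.2 -0.9 -1.8] open 0.271 grip 88.9 q [-15.8   0.   -7.3  82.6   0.1 -52.8]
(0.36, 0.15, 0.33, -143) -> [-0.1732  0.3036  0.0011] turn 0.0001
(0.42, -0.21, 0.33, -143) -> [ 0.3375 -0.6472 -0.0008] turn 0.0
plate 2016 ((556.5287475585938, -205.89657592773438), (89.34149169921875, 89.40243530273438), 76.96214294433594)
1471 [ 0.45136282 -0.39945747] [ 0.67543498 -0.09972319]
```

View pics/t4.png

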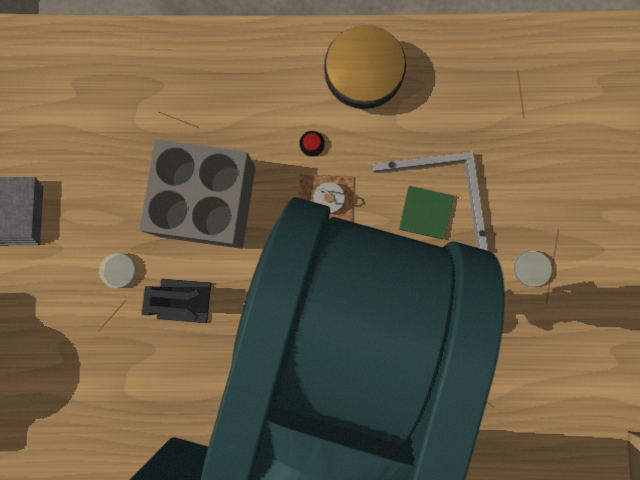

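```bash
python3 - <<'E'
from h import *
P=np.load('top0.npy'); im=cv2.imread('pics/top0.png'); hsv=cv2.cvtColor(im,cv2.COLOR_BGR2HSV); X,Y,Z=P[...,0],P[...,1],P[...,2]
k=(X>.45)&(X<.72)&(Y>-.36)&(Y<-.08)&(Z>.018)&(Z<.03)&(hsv[...,1]<70)
n,l,s,c=cv2.connectedComponentsWithStats(k.astype(np.uint8)); k=l==(1+np.argmax(s[1:,4])); q=P[k]; print(k.sum(),q.min(0),q.max(0))
h=q[(q[:,1]>-.27)&(q[:,1]<-.13)]; v=q[(q[:,0]<.62)&(q[:,0]>.5)]
ah,bh=np.polyfit(h[:,1],h[:,0],1); av,bv=np.polyfit(v[:,0],v[:,1],1)
print('h: x=%.4f*y+%.4f sd %.4f'%(ah,bh,np.std(h[:,0]-ah*h[:,1]-bh)),'yaw from h',np.rad2deg(np.arctan(-ah)),'v: y=%.4f*x+%.4f sd %.4f'%(av,bv,np.std(v[:,1]-av*v[:,0]-bv)),'yaw',np.rad2deg(np.arctan(av)))
a=np.deg2rad((np.rad2deg(np.arctan(-ah))+np.rad2deg(np.arctan(av)))/2); ex=np.array([np.cos(a),np.sin(a)]);ey=np.array([-np.sin(a),np.cos(a)])
hx=np.mean(h[:,:2]@ex)-.007; vy=np.mean(v[:,:2]@ey)+.007
O=hx*ex+vy*ey; print('yaw',np.rad2deg(a),'O',O)
pc=np.array([.5564,-.2060]); print('plate in corner frame',(pc-O)@ex,(pc-O)@ey,'target world',O-.045*ex+.045*ey)
d=q[:,:2]-O; print('ext',(d@ex).min(),(d@ex).max(),(d@ey).min(),(d@ey).max())
E
```

```text
1449 [ 0.47787683 -0.32049657  0.01803155] [ 0.67692539 -0.10030857  0.02968541]
h: x=-0.1232*y+0.6322 sd 0.0042 yaw from h 7.0247539892341 v: y=0.1190*x+-0.3699 sd 0.0043 yaw 6.78361244494466
yaw 6.904183217089381 O [ 0.65997011 -0.28412162]
plate in corner frame -0.0934281273225999 0.09000522266949089 target world [ 0.609887   -0.24485736]
ext -0.1846688122740565 0.015957738936104426 -0.015515007232265862 0.18360335864259855
```

```bash
cat >> h.py <<'E'
A=np.deg2rad(6.9); EX=np.array([np.cos(A),np.sin(A)]); EY=np.array([-np.sin(A),np.cos(A)]); O=np.array([.6600,-.2841])
def cf(x,y): return O+x/1000*EX+y/1000*EY
def incf():
    d=sensors.state()['tool_pos'][:2]-O; print('hook in corner frame mm',round(d@EX*1000,1),round(d@EY*1000,1))
def plate():
    f=grab('top'); P=cloud(f); hsv=cv2.cvtColor(f['color'],cv2.COLOR_RGB2HSV); X,Y,Z=P[...,0],P[...,1],P[...,2]
    m=(X>.3)&(X<.8)&(Y>-.4)&(Y<-.1)&(hsv[...,0]>40)&(hsv[...,0]<80)&(hsv[...,1]>80)&(Z<.03)
    r=cv2.minAreaRect((P[m][:,:2]*1000).astype(np.float32)); d=np.array(r[0])/1000-O
    print('plate corner frame',round(d@EX*1000,1),round(d@EY*1000,1),'size',np.round(r[1],1),'rel yaw',round((r[2]-6.9+45)%90-45,1),m.sum())
E
python3 -c "
from h import *
chain((*cf(-165,82),.33,-83.1),(*cf(-165,82),.1434,-83.1),(*cf(-100,82),.1434,-83.1),(*cf(-93.5,82),.1434,-83.1))"
```

```text
t 51.7 now [ 0.3825 -0.0234  0.3311] -143.0 tilt [0.0032 0.0012] F [-0.2  0.5 -0.4] open 0.268 grip 89.0 q [-15.8   0.   -7.2  82.6   0.1 -52.8]
(np.float64(0.48634381779720043), np.float64(-0.22251647636950228), 0.33, -83.1) -> [ 0.0738 -0.443   0.0023] turn -0.6654
(np.float64(0.48634381779720043), np.float64(-0.22251647636950228), 0.1434, -83.1) -> [3.000e-04 1.200e-03 3.732e-01] turn -0.0
(np.float64(0.5508730450226145), np.float64(-0.21470758184525018), 0.1434, -83.1) -> [-0.     -0.13    0.0004] turn -0.0
(np.float64(0.5573259677451559), np.float64(-0.21392669239282502), 0.1434, -83.1) -> [-0.    -0.013  0.   ] turn -0.0
```

Request:
{"fn": "drive_tool", "kwargs": {"moves": [[[0.1,0.006,-0.035,0,-0.07],[0.1,0.013,-0.08,0,-0.14],[0.1,0.021,-0.125,0,-0.21],[0.1,0.028,-0.17,0,-0.28],[0.1,0.036,-0.215,0,-0.35],[0.1,0.043,-0.26,0,-0.42],[0.1,0.052,-0.31,0,-0.49],[0.1,0.06,-0.36,0,-0.56],[0.1,0.068,-0.41,0,-0.63],[0.1,0.0738,-0.443,0,-0.6654]]]}}

```text
clock: 52.7
tool_pos: [0.4864, -0.2238, 0.3277]
tool_rot: [0.75, -0.662, -0.001, -0.001]
ft_force: [0.1, 0.7, -1.7]
opening: 0.269
grasp_force: 88.9
```

Request:
{"fn": "drive_tool", "kwargs": {"moves": [[[0.1,0,0,0,0],[0.1,0,0,0.03,0],[0.1,0,0,0.07,0],[0.1,0,0,0.12,0],[0.1,0,0,0.17,0],[0.1,0,0,0.22,0],[0.1,0,0,0.26,0],[0.1,0,0,0.29,0],[0.1,0,0,0.31,0],[0.1,0,0,0.32,0]]]}}

```text
clock: 53.7
tool_pos: [0.4855, -0.2216, 0.1677]
tool_rot: [0.748, -0.664, -0.001, -0.001]
ft_force: [0.3, -0.8, -1.2]
opening: 0.272
grasp_force: 89.0
```

```bash
python3 -c "
from h import *
incf()
chain((*cf(-165,82),.1434,-83.1),(*cf(-120,82),.1434,-83.1),(*cf(-97,82),.1434,-83.1))"
```

```text
hook in corner frame mm -165.7 83.0
t 53.7 now [ 0.4855 -0.2216  0.1677] -83.1 tilt [-0.0001  0.0024] F [ 0.3 -0.8 -1.2] open 0.272 grip 89.0 q [-3.330e+01  1.790e+01 -1.050e+01  6.170e+01  1.000e-01 -1.302e+02]
(np.float64(0.48634381779720043), np.float64(-0.22251647636950228), 0.1434, -83.1) -> [ 0.0022 -0.0014  0.0487] turn -0.0004
(np.float64(0.5310178981840254), np.float64(-0.21711031862194313), 0.1434, -83.1) -> [ 0.   -0.09  0.  ] turn -0.0
(np.float64(0.5538513170484027), np.float64(-0.21434717132874626), 0.1434, -83.1) -> [ 0.    -0.046  0.   ] turn -0.0
```

Request:
{"fn": "drive_tool", "kwargs": {"moves": [[[0.1,0.002,0,0.01,0],[0.1,0.002,0,0.02,0],[0.1,0.002,0,0.03,0],[0.1,0.002,0,0.04,0],[0.1,0.002,0,0.045,0],[0.1,0.002,0,0.048,0],[0.1,0.002,0,0.048,0],[0.1,0.002,0,0.048,0],[0.1,0.002,0,0.048,0],[0.1,0.002,0,0.048,0]]]}}

```text
clock: 54.7
tool_pos: [0.4862, -0.2232, 0.1445]
tool_rot: [0.748, -0.663, -0.0, -0.001]
ft_force: [0.5, 0.4, -1.1]
opening: 0.269
grasp_force: 89.0
```

Request:
{"fn": "drive_tool", "kwargs": {"moves": [[[0.1,0,-0.005,0,0],[0.1,0,-0.013,0,0],[0.1,0,-0.022,0,0],[0.1,0,-0.031,0,0],[0.1,0,-0.04,0,0],[0.1,0,-0.05,0,0],[0.1,0,-0.06,0,0],[0.1,0,-0.07,0,0],[0.1,0,-0.08,0,0],[0.1,0,-0.09,0,0]]]}}

```text
clock: 55.7
tool_pos: [0.5312, -0.2177, 0.1443]
tool_rot: [0.748, -0.663, -0.0, -0.001]
ft_force: [-1.3, 0.7, -2.5]
opening: 0.269
grasp_force: 88.8
```

```bash
python3 -c "
from h import *
incf(); chain((*cf(-97,82),.1434,-83.1)); plate()"
```

```text
hook in corner frame mm -119.9 81.4
t 55.7 now [ 0.5312 -0.2177  0.1443] -83.1 tilt [0.0007 0.0019] F [-1.3  0.7 -2.5] open 0.269 grip 88.8 q [-3.050e+01  2.240e+01 -7.200e+00  6.040e+01  1.000e-01 -1.274e+02]
(np.float64(0.5538513170484027), np.float64(-0.21434717132874626), 0.1434, -83.1) -> [-0.0012 -0.0458  0.0019] turn -0.0001
plate corner frame -67.0 94.2 size [86.2 89.8] rel yaw -16.2 1731
```

Request:
{"fn": "drive_tool", "kwargs": {"moves": [[[0.1,0,-0.005,0,0],[0.1,0,-0.01,0,0],[0.1,0,-0.015,0,0],[0.1,0,-0.02,0,0],[0.1,0,-0.025,0,0],[0.1,0,-0.03,0,0],[0.1,0,-0.035,0,0],[0.1,0,-0.04,0,0],[0.1,0,-0.045,0,0],[0.1,0,-0.048,0,0]]]}}

```text
clock: 56.75
tool_pos: [0.5509, -0.2153, 0.1438]
tool_rot: [0.748, -0.664, -0.003, 0.003]
ft_force: [-24.3, -5.9, 10.0]
opening: 0.266
grasp_force: 89.1
```

```bash
python3 -c "
from h import *
incf(); chain((*cf(-93,82),.1434,-83.1)); plate()"
```

```text
hook in corner frame mm -100.0 81.4
t 56.8 now [ 0.5509 -0.2153  0.1438] -83.2 tilt [-0.008  -0.0003] F [-24.3  -5.9  10. ] open 0.266 grip 89.1 q [ -29.1   24.3   -4.1   61.9   -0.2 -126. ]
(np.float64(0.5578223464161205), np.float64(-0.21386662397340767), 0.1434, -83.1) -> [-0.0012 -0.0141  0.0008] turn -0.0008
plate corner frame -51.8 96.4 size [84.8 90.2] rel yaw -12.7 1703
```

Request:
{"fn": "drive_tool", "kwargs": {"moves": [[[0.1,0,0.01,0,0],[0.1,0,0.02,0,0],[0.1,0,0.035,0,0],[0.1,0,0.05,0,0],[0.1,0,0.058,0,0],[0.1,-0.03,0.058,0,0],[0.1,-0.07,0.058,0,0],[0.1,-0.11,0.058,0,0],[0.1,-0.15,0.058,0,0],[0.1,-0.17,0.058,0,0]]]}}

```text
clock: 57.8
tool_pos: [0.5151, -0.1313, 0.1446]
tool_rot: [0.749, -0.663, -0.001, -0.001]
ft_force: [-0.5, 0.0, -1.5]
opening: 0.264
grasp_force: 89.2
```

```bash
python3 -c "
from h import *
incf(); plate(); chain((*cf(-72,165),.1434,-83.1),(*cf(-72,150),.1434,-83.1))"
```

```text
hook in corner frame mm -125.5 169.1
plate corner frame -621.1 361.3 size [0. 0.] rel yaw -6.9 0
t 57.9 now [ 0.5151 -0.1308  0.1447] -83.0 tilt [0.0005 0.0026] F [-0.5  1.1 -1.4] open 0.271 grip 89.2 q [-2.310e+01  1.850e+01 -1.340e+01  5.810e+01  1.000e-01 -1.201e+02]
(np.float64(0.5686988929733633), np.float64(-0.12894489097773612), 0.1434, -83.1) -> [ 0.0094 -0.1069  0.0027] turn 0.0013
(np.float64(0.5705009455558829), np.float64(-0.1438362511066778), 0.1434, -83.1) -> [ 0.03   -0.     -0.0001] turn -0.0
```

Request:
{"fn": "drive_tool", "kwargs": {"moves": [[[0.1,0.005,-0.015,0,0],[0.1,0.009,-0.03,0.002,0],[0.1,0.009,-0.045,0.002,0],[0.1,0.009,-0.06,0.002,0],[0.1,0.009,-0.075,0.002,0],[0.1,0.009,-0.09,0.002,0],[0.1,0.009,-0.107,0.002,0],[0.1,0.009,-0.107,0.002,0],[0.1,0.02,-0.107,0.002,0],[0.1,0.03,-0.107,0.002,0]]]}}

```text
clock: 58.85
tool_pos: [0.5703, -0.1428, 0.1436]
tool_rot: [0.748, -0.663, -0.0, -0.001]
ft_force: [-0.2, 0.7, -1.7]
opening: 0.271
grasp_force: 89.3
```

Request:
{"fn": "drive_tool", "kwargs": {"moves": [[[0.1,0.006,0,0,0],[0.1,0.012,0,0,0],[0.1,0.018,0,0,0],[0.1,0.024,0,0,0],[0.1,0.03,0,0,0],[0.1,0.036,0,0,0],[0.1,0.042,0,0,0],[0.1,0.048,0,0,0],[0.1,0.054,0,0,0],[0.1,0.06,0,0,0]]]}}

```text
clock: 59.85
tool_pos: [0.5741, -0.1724, 0.1434]
tool_rot: [0.748, -0.663, -0.0, -0.001]
ft_force: [-1.8, 1.4, -1.3]
opening: 0.269
grasp_force: 89.2
```

```bash
python3 -c "
from h import *
incf(); plate(); chain((*cf(-72,110),.1434,-83.1))
f=grab('side','s5.png')
cv2.imwrite('pics/c8.png',cv2.resize(f['color'][100:300,270:470,::-1],None,fx=3,fy=3,interpolation=cv2.INTER_CUBIC))"
```

```text
hook in corner frame mm -71.9 121.2
plate corner frame -3.0 115.5 size [5.3 9.2] rel yaw -43.8 13
t 59.9 now [ 0.5742 -0.1728  0.1435] -83.1 tilt [0.0007 0.0016] F [-0.5  0.2 -0.6] open 0.268 grip 89.2 q [-2.460e+01  2.480e+01 -3.400e+00  6.180e+01  1.000e-01 -1.215e+02]
(np.float64(0.5753064191092688), np.float64(-0.18354654478385563), 0.1434, -83.1) -> [0.0215 0.0004 0.0001] turn -0.0003
```

View pics/c8.png

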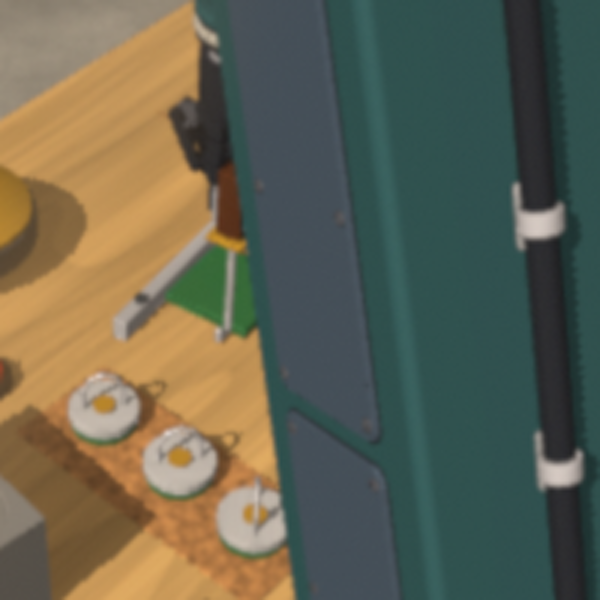

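Request:
{"fn": "drive_tool", "kwargs": {"moves": [[[0.1,-0.006,0,0,0],[0.1,-0.012,0,0,0],[0.1,-0.016,-0.01,0,0],[0.1,-0.016,-0.025,0,0],[0.1,-0.016,-0.04,0,0],[0.1,-0.016,-0.046,0,0],[0.1,-0.008,-0.046,0,0],[0.1,0,-0.046,0,0],[0.1,0.006,-0.046,0,0],[0.1,0.012,-0.046,0,0]]]}}

```text
clock: 60.95
tool_pos: [0.5974, -0.1757, 0.1434]
tool_rot: [0.748, -0.663, -0.001, -0.001]
ft_force: [-0.3, 1.7, -2.0]
opening: 0.268
grasp_force: 89.3
```

Request:
{"fn": "drive_tool", "kwargs": {"moves": [[[0.1,0.005,0,0,0],[0.1,0.01,0,0,0],[0.1,0.015,0,0,0],[0.1,0.02,0,0,0],[0.1,0.024,0,0,0],[0.1,0.028,0,0,0],[0.1,0.03,0,0,0],[0.1,0.03,0,0,0],[0.1,0.03,0,0,0],[0.1,0.03,0,0,0]]]}}

```text
clock: 61.95
tool_pos: [0.5995, -0.1903, 0.1435]
tool_rot: [0.748, -0.663, -0.0, -0.001]
ft_force: [-0.4, 1.0, -2.7]
opening: 0.268
grasp_force: 89.2
```

```bash
python3 -c "
from h import *
incf(); chain()"
```

```text
hook in corner frame mm -48.8 100.4
t 62.0 now [ 0.5995 -0.1903  0.1435] -83.1 tilt [0.0007 0.0017] F [-0.4  1.  -2.7] open 0.268 grip 89.2 q [-2.51e+01  2.76e+01  1.40e+00  6.38e+01  1.00e-01 -1.22e+02]
```

Request:
{"fn": "drive_tool", "kwargs": {"moves": [[[0.1,-0.012,0,0,0],[0.1,-0.022,0,0,0],[0.1,-0.022,0.03,0,0],[0.1,-0.022,0.07,0,0],[0.1,-0.022,0.11,0,0],[0.1,-0.022,0.15,0,0],[0.1,0.01,0.15,0,0],[0.1,0.05,0.15,0,0],[0.1,0.09,0.15,0,0],[0.1,0.112,0.15,0,0]]]}}

```text
clock: 62.95
tool_pos: [0.5326, -0.2574, 0.143]
tool_rot: [0.748, -0.664, -0.0, -0.001]
ft_force: [0.9, 0.2, -1.6]
opening: 0.267
grasp_force: 89.4
```

```bash
python3 -c "
from h import *
incf(); plate(); chain((*cf(-97,43),.1434,-83.1))"
```

```text
hook in corner frame mm -123.3 41.8
plate corner frame -44.3 53.9 size [89.7 90.4] rel yaw 0.0 1999
t 63.0 now [ 0.5325 -0.2582  0.1429] -83.2 tilt [0.0009 0.0012] F [-0.8 -1.7 -2.1] open 0.264 grip 89.4 q [-3.380e+01  2.410e+01 -4.700e+00  6.120e+01  1.000e-01 -1.306e+02]
(np.float64(0.558536653762954), np.float64(-0.25306470766399464), 0.1434, -83.1) -> [-0.004  -0.0528 -0.001 ] turn -0.0012
```

Request:
{"fn": "drive_tool", "kwargs": {"moves": [[[0.1,-0.003,-0.01,0,0],[0.1,-0.003,-0.02,0,0],[0.1,-0.003,-0.03,0,0],[0.1,-0.003,-0.04,0,0],[0.1,-0.003,-0.048,0,0],[0.1,-0.003,-0.052,0,0],[0.1,-0.003,-0.056,0,0],[0.1,-0.003,-0.058,0,0],[0.1,-0.003,-0.058,0,0],[0.1,-0.003,-0.058,0,0]]]}}

```text
clock: 64.0
tool_pos: [0.5602, -0.2499, 0.1433]
tool_rot: [0.748, -0.663, -0.0, -0.001]
ft_force: [0.1, 0.7, -1.0]
opening: 0.268
grasp_force: 89.4
```

```bash
python3 -c "
from h import *
incf(); plate(); chain((*cf(-93,43),.1434,-83.1))"
```

```text
hook in corner frame mm -95.0 45.9
plate corner frame -44.2 54.1 size [90.1 90. ] rel yaw -0.5 1766
t 64.0 now [ 0.5602 -0.2499  0.1434] -83.1 tilt [0.0006 0.0019] F [ 0.4 -0.6 -2.2] open 0.269 grip 89.4 q [-3.170e+01  2.620e+01 -1.100e+00  6.270e+01  1.000e-01 -1.286e+02]
(np.float64(0.5625076831306718), np.float64(-0.25258416030865605), 0.1434, -83.1) -> [ 0.0058 -0.0039 -0.0001] turn -0.0002
```

Push on in x by up to 3 mm.

Request:
{"fn": "drive_tool", "kwargs": {"moves": [[[0.1,0,-0.001,0,0],[0.1,0,-0.002,0,0],[0.1,0,-0.003,0,0],[0.1,0,-0.004,0,0],[0.1,0,-0.005,0,0],[0.1,0,-0.0055,0,0],[0.1,0,-0.006,0,0],[0.1,0,-0.006,0,0],[0.1,0,-0.006,0,0],[0.1,0,-0.006,0,0]]]}}

```text
clock: 65.05
tool_pos: [0.5632, -0.2496, 0.1433]
tool_rot: [0.748, -0.663, -0.0, -0.001]
ft_force: [-1.9, -0.3, -0.3]
opening: 0.27
grasp_force: 89.3
```

```bash
python3 -c "
from h import *
incf(); chain()"
```

```text
hook in corner frame mm -92.0 45.9
t 65.0 now [ 0.5632 -0.2496  0.1433] -83.1 tilt [0.0004 0.0018] F [-1.9 -0.3 -0.3] open 0.27 grip 89.3 q [-3.150e+01  2.640e+01 -7.000e-01  6.290e+01  1.000e-01 -1.284e+02]
```

Request:
{"fn": "drive_tool", "kwargs": {"moves": [[[0.1,0,-0.001,0,0],[0.1,0,-0.001,0,0],[0.1,0,-0.002,0,0],[0.1,0,-0.002,0,0],[0.1,0,-0.003,0,0],[0.1,0,-0.003,0,0],[0.1,0,-0.003,0,0],[0.1,0,-0.003,0,0],[0.1,0,-0.003,0,0],[0.1,0,-0.003,0,0]]]}}

```text
clock: 66.05
tool_pos: [0.564, -0.2494, 0.1433]
tool_rot: [0.748, -0.663, -0.001, -0.0]
ft_force: [-6.9, -1.3, 3.4]
opening: 0.267
grasp_force: 89.5
```

```bash
python3 -c "
from h import *
incf(); chain(); plate()"
```

```text
hook in corner frame mm -91.1 46.0
t 66.0 now [ 0.564  -0.2494  0.1433] -83.1 tilt [-0.001   0.0015] F [-6.9 -1.3  3.4] open 0.267 grip 89.5 q [ -31.4   26.5   -0.5   63.1    0.  -128.3]
plate corner frame -44.2 54.4 size [89.4 89.9] rel yaw -0.1 1717
```

Request:
{"fn": "drive_tool", "kwargs": {"moves": [[[0.1,0,0.02,0,0],[0.1,0,0.042,0,0],[0.1,-0.04,0.042,0,0],[0.1,-0.08,0.042,0,0],[0.1,-0.12,0.042,0,0],[0.1,-0.138,0.042,0,0],[0.1,-0.138,0,0,0],[0.1,-0.138,-0.04,0,0],[0.1,-0.138,-0.08,0,0],[0.1,-0.138,-0.092,0,0]]]}}

```text
clock: 67.1
tool_pos: [0.6037, -0.1745, 0.1433]
tool_rot: [0.749, -0.663, -0.0, -0.001]
ft_force: [-0.7, 0.2, -1.7]
opening: 0.267
grasp_force: 89.4
```

Request:
{"fn": "drive_tool", "kwargs": {"moves": [[[0.1,0,0,0,0],[0.1,0.006,0,0,0],[0.1,0.012,0,0,0],[0.1,0.018,0,0,0],[0.1,0.024,0,0,0],[0.1,0.028,0,0,0],[0.1,0.032,0,0,0],[0.1,0.034,0,0,0],[0.1,0.036,0,0,0],[0.1,0.036,0,0,0]]]}}

```text
clock: 68.1
tool_pos: [0.6042, -0.1931, 0.1434]
tool_rot: [0.748, -0.663, -0.001, -0.001]
ft_force: [-1.1, 3.4, 1.6]
opening: 0.268
grasp_force: 89.6
```

```bash
python3 -c "
from h import *
incf(); chain()"
```

```text
hook in corner frame mm -44.4 97.1
t 68.1 now [ 0.6042 -0.1931  0.1434] -83.1 tilt [0.0004 0.0022] F [-1.1  3.4  1.6] open 0.268 grip 89.6 q [-2.51e+01  2.81e+01  2.40e+00  6.43e+01  1.00e-01 -1.22e+02]
```

Request:
{"fn": "drive_tool", "kwargs": {"moves": [[[0.1,0.001,0,0,0],[0.1,0.002,0,0,0],[0.1,0.003,0,0,0],[0.1,0.004,0,0,0],[0.1,0.005,0,0,0],[0.1,0.006,0,0,0],[0.1,0.007,0,0,0],[0.1,0.007,0,0,0],[0.1,0.007,0,0,0],[0.1,0.007,0,0,0]]]}}

```text
clock: 69.1
tool_pos: [0.6047, -0.1967, 0.1434]
tool_rot: [0.748, -0.663, -0.0, -0.001]
ft_force: [-1.3, 2.9, 0.4]
opening: 0.264
grasp_force: 89.5
```

```bash
python3 -c "
from h import *
incf(); chain()"
```

```text
hook in corner frame mm -44.4 93.4
t 69.1 now [ 0.6047 -0.1967  0.1434] -83.1 tilt [0.0006 0.0018] F [-1.3  2.9  0.4] open 0.264 grip 89.5 q [-2.540e+01  2.830e+01  2.600e+00  6.440e+01  1.000e-01 -1.223e+02]
```

Still sliding at 3 N; push in small steps until the force rises.

Request:
{"fn": "drive_tool", "kwargs": {"moves": [[[0.1,0.001,0,0,0],[0.1,0.001,0,0,0],[0.1,0.002,0,0,0],[0.1,0.002,0,0,0],[0.1,0.003,0,0,0],[0.1,0.003,0,0,0],[0.1,0.004,0,0,0],[0.1,0.004,0,0,0],[0.1,0.004,0,0,0],[0.1,0.004,0,0,0]]]}}

```text
clock: 70.1
tool_pos: [0.605, -0.1987, 0.1434]
tool_rot: [0.748, -0.663, -0.0, -0.001]
ft_force: [-1.6, 3.6, 0.9]
opening: 0.272
grasp_force: 89.5
```

```bash
python3 -c "
from h import *
incf(); chain()"
```

```text
hook in corner frame mm -44.3 91.4
t 70.1 now [ 0.605  -0.1987  0.1434] -83.1 tilt [0.0006 0.0019] F [-1.6  3.6  0.9] open 0.272 grip 89.5 q [-2.560e+01  2.840e+01  2.800e+00  6.440e+01  1.000e-01 -1.224e+02]
```

Request:
{"fn": "drive_tool", "kwargs": {"moves": [[[0.1,0.001,0,0,0],[0.1,0.001,0,0,0],[0.1,0.002,0,0,0],[0.1,0.002,0,0,0],[0.1,0.003,0,0,0],[0.1,0.003,0,0,0],[0.1,0.004,0,0,0],[0.1,0.004,0,0,0],[0.1,0.004,0,0,0],[0.1,0.004,0,0,0]]]}}

```text
clock: 71.1
tool_pos: [0.6053, -0.2007, 0.1435]
tool_rot: [0.748, -0.663, -0.0, -0.001]
ft_force: [-2.0, 3.9, 0.9]
opening: 0.271
grasp_force: 89.5
```

```bash
python3 -c "
from h import *
incf(); chain()"
```

```text
hook in corner frame mm -44.3 89.4
t 71.1 now [ 0.6053 -0.2007  0.1435] -83.1 tilt [0.0007 0.0018] F [-2.   3.9  0.9] open 0.271 grip 89.5 q [-2.570e+01  2.850e+01  2.900e+00  6.450e+01  1.000e-01 -1.226e+02]
```

Request:
{"fn": "drive_tool", "kwargs": {"moves": [[[0.1,-0.012,0,0,0],[0.1,-0.024,0,0,0],[0.1,-0.04,0,0,0],[0.1,-0.05,0.03,0,0],[0.1,-0.05,0.07,0,0],[0.1,-0.05,0.11,0,0],[0.1,-0.05,0.15,0,0],[0.1,-0.01,0.16,0,0],[0.1,0.03,0.16,0,0],[0.1,0.07,0.16,0,0]]]}}

```text
clock: 72.1
tool_pos: [0.5306, -0.2462, 0.1436]
tool_rot: [0.748, -0.663, 0.0, -0.001]
ft_force: [0.4, 0.4, -2.5]
opening: 0.27
grasp_force: 89.3
```

```bash
python3 -c "
from h import *
incf(); plate(); chain()
f=grab('side','s6.png'); s=sensors.state(); P=cloud(f); p=s['tool_pos']
k=(np.hypot(P[...,0]-p[0],P[...,1]-p[1])<.05)&(P[...,2]<p[2]-.03)&(P[...,2]>.006)
q=P[k]-p
for z in np.arange(-.14,-.03,.015):
  j=(q[:,2]>=z)&(q[:,2]<z+.015); print(round(z,3),j.sum(),np.round(np.median(q[j],0)[:2],4) if j.any() else '')
u,v=proj(f,[p-np.array([0,0,.07])])[0].astype(int)
cv2.imwrite('pics/c9.png',cv2.resize(f['color'][v-70:v+70,max(0,u-90):u+90,::-1],None,fx=4,fy=4,interpolation=cv2.INTER_CUBIC))"
```

```text
hook in corner frame mm -123.9 53.1
plate corner frame -44.4 44.4 size [89.7 89.6] rel yaw -0.3 1752
t 72.2 now [ 0.5312 -0.2492  0.1433] -83.2 tilt [0.0016 0.0001] F [-1.  -3.4 -2.5] open 0.271 grip 89.3 q [-3.310e+01  2.360e+01 -5.500e+00  6.080e+01  1.000e-01 -1.299e+02]
-0.14 53 [0.0389 0.0147]
-0.125 0 
-0.11 0 
-0.095 0 
-0.08 0 
-0.065 0 
-0.05 0 
-0.035 0
```

View pics/c9.png

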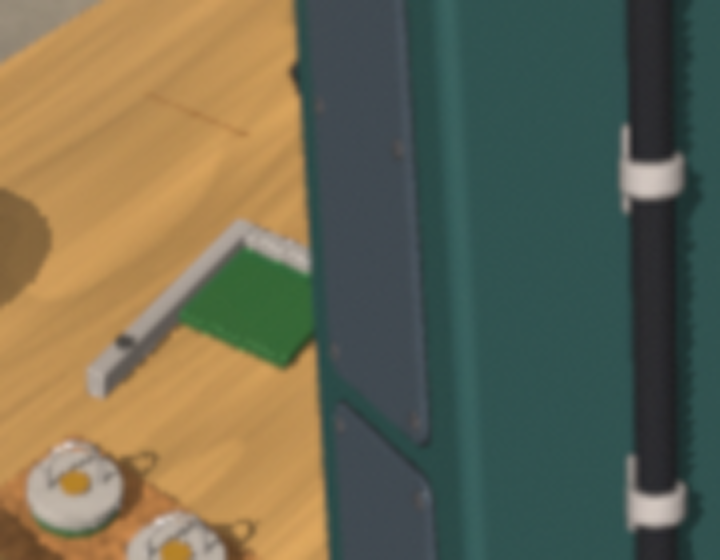

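```bash
python3 -c "
from h import *
incf(); chain((*cf(-124,112),.1434,-170),(*cf(-53,112),.1434,-173.1),(*cf(-53,97),.1434,-173.1))"
```

```text
hook in corner frame mm -123.7 51.5
t 72.2 now [ 0.531  -0.2478  0.143 ] -83.2 tilt [0.0013 0.001 ] F [ 0.1  1.4 -1.5] open 0.271 grip 89.3 q [-3.300e+01  2.360e+01 -5.600e+00  6.080e+01  1.000e-01 -1.298e+02]
(np.float64(0.5234427636512683), np.float64(-0.18780814571939836), 0.1434, -170) -> [-0.1209  0.0008 -0.0006] turn 0.9642
(np.float64(0.5939285349282589), np.float64(-0.1792784301621384), 0.1434, -173.1) -> [-0.1418 -0.0077  0.0002] turn 0.0344
(np.float64(0.5957305875107787), np.float64(-0.19416979029108006), 0.1434, -173.1) -> [-0.   -0.03 -0.  ] turn -0.0
```

Request:
{"fn": "drive_tool", "kwargs": {"moves": [[[0.1,-0.03,0,0,0.09],[0.1,-0.06,0,0,0.18],[0.1,-0.09,0,0,0.27],[0.1,-0.121,0,0,0.36],[0.1,-0.121,0,0,0.45],[0.1,-0.121,0,0,0.54],[0.1,-0.121,0,0,0.64],[0.1,-0.121,0,0,0.74],[0.1,-0.121,0,0,0.85],[0.1,-0.121,0,0,0.9642]]]}}

```text
clock: 73.2
tool_pos: [0.5233, -0.1851, 0.1432]
tool_rot: [-0.118, 0.993, 0.001, 0.0]
ft_force: [-0.1, -0.3, -1.4]
opening: 0.263
grasp_force: 89.3
```

Request:
{"fn": "drive_tool", "kwargs": {"moves": [[[0.1,-0.02,0,0,0.034],[0.1,-0.04,0,0,0.034],[0.1,-0.06,0,0,0.034],[0.1,-0.08,0,0,0.034],[0.1,-0.1,0,0,0.034],[0.1,-0.12,0,0,0.034],[0.1,-0.142,-0.008,0,0.034],[0.1,-0.142,-0.008,0,0.034],[0.1,-0.142,-0.008,0,0.034],[0.1,-0.142,-0.008,0,0.034]]]}}

```text
clock: 74.2
tool_pos: [0.5923, -0.1717, 0.1435]
tool_rot: [-0.095, 0.996, 0.001, 0.0]
ft_force: [-0.2, 0.8, -2.1]
opening: 0.268
grasp_force: 89.3
```

```bash
python3 -c "
from h import *
incf(); chain((*cf(-53,96),.1434,-173.1))"
```

```text
hook in corner frame mm -53.7 119.8
t 74.2 now [ 0.5923 -0.1717  0.1435] -169.1 tilt [0.0004 0.002 ] F [-0.2  0.8 -2.1] open 0.268 grip 89.3 q [-23.8  26.5  -0.6  63.    0.1 -34.6]
(np.float64(0.5958507243496133), np.float64(-0.1951625476330095), 0.1434, -173.1) -> [ 0.0019 -0.0475  0.0001] turn 0.0439
```

Request:
{"fn": "drive_tool", "kwargs": {"moves": [[[0.1,0,-0.008,0,0.044],[0.1,0,-0.016,0,0.044],[0.1,0,-0.024,0,0.044],[0.1,0,-0.032,0,0.044],[0.1,0,-0.038,0,0.044],[0.1,0,-0.042,0,0.044],[0.1,0,-0.045,0,0.044],[0.1,0,-0.048,0,0.044],[0.1,0,-0.05,0,0.044],[0.1,0,-0.05,0,0.044]]]}}

```text
clock: 75.2
tool_pos: [0.5974, -0.1963, 0.1434]
tool_rot: [-0.06, 0.998, 0.001, 0.0]
ft_force: [0.4, 0.2, -0.7]
opening: 0.266
grasp_force: 89.3
```

```bash
python3 -c "
from h import *
incf(); chain((*cf(-53,93),.1434,-173.1))"
```

```text
hook in corner frame mm -51.6 94.6
t 75.2 now [ 0.5974 -0.1963  0.1434] -173.1 tilt [0.0006 0.0019] F [ 0.4  0.2 -0.7] open 0.266 grip 89.3 q [-25.7  27.6   1.4  63.8   0.1 -32.6]
(np.float64(0.5962111348661172), np.float64(-0.19814081965879787), 0.1434, -173.1) -> [ 0.0028 -0.0033  0.0001] turn -0.0001
```

Request:
{"fn": "drive_tool", "kwargs": {"moves": [[[0.1,0,-0.001,0,0],[0.1,0,-0.002,0,0],[0.1,0,-0.003,0,0],[0.1,0,-0.004,0,0],[0.1,0,-0.005,0,0],[0.1,0,-0.006,0,0],[0.1,0,-0.006,0,0],[0.1,0,-0.006,0,0],[0.1,0,-0.006,0,0],[0.1,0,-0.006,0,0]]]}}

```text
clock: 76.2
tool_pos: [0.5976, -0.1987, 0.1435]
tool_rot: [-0.06, 0.998, 0.002, 0.0]
ft_force: [-0.3, 5.4, 0.6]
opening: 0.266
grasp_force: 89.3
```

```bash
python3 -c "
from h import *
incf(); chain()"
```

```text
hook in corner frame mm -51.7 92.2
t 76.2 now [ 0.5976 -0.1987  0.1435] -173.1 tilt [0.0007 0.003 ] F [-0.3  5.4  0.6] open 0.266 grip 89.3 q [-25.9  27.7   1.6  63.9   0.2 -32.8]
```

Request:
{"fn": "drive_tool", "kwargs": {"moves": [[[0.1,0,0.01,0,0],[0.1,0,0.025,0,0],[0.1,0,0.04,0,0],[0.1,0,0.04,-0.04,0],[0.1,0,0.04,-0.1,0],[0.1,0,0.04,-0.16,0],[0.1,0,0.04,-0.22,0],[0.1,0,0.04,-0.28,0],[0.1,0,0.04,-0.34,0],[0.1,0,0.04,-0.37,0]]]}}

```text
clock: 77.2
tool_pos: [0.5954, -0.1794, 0.3312]
tool_rot: [-0.06, 0.998, 0.0, 0.002]
ft_force: [0.1, -0.8, -1.6]
opening: 0.27
grasp_force: 89.4
```

```bash
python3 -c "
from h import *
chain((.46,.02,.33,-130),(.3717,.15,.33,-94))"
```

```text
t 77.2 now [ 0.5954 -0.1794  0.3312] -173.1 tilt [0.0034 0.0004] F [ 0.1 -0.8 -1.6] open 0.27 grip 89.4 q [-24.3  25.1  26.4  91.1   0.1 -31.2]
(0.46, 0.02, 0.33, -130) -> [0.221  0.4285 0.0015] turn -0.4789
(0.3717, 0.15, 0.33, -94) -> [-0.0857  0.3024 -0.0005] turn -0.4
```

Request:
{"fn": "drive_tool", "kwargs": {"moves": [[[0.1,0.02,0.04,0,-0.05],[0.1,0.045,0.09,0,-0.1],[0.1,0.07,0.14,0,-0.15],[0.1,0.095,0.19,0,-0.2],[0.1,0.12,0.24,0,-0.25],[0.1,0.145,0.29,0,-0.3],[0.1,0.17,0.34,0,-0.35],[0.1,0.195,0.38,0,-0.4],[0.1,0.215,0.42,0,-0.45],[0.1,0.221,0.4285,0,-0.479]]]}}

```text
clock: 78.2
tool_pos: [0.4584, 0.0215, 0.3292]
tool_rot: [-0.425, 0.905, 0.001, 0.001]
ft_force: [-0.1, 0.5, -1.6]
opening: 0.277
grasp_force: 89.3
```

Request:
{"fn": "drive_tool", "kwargs": {"moves": [[[0.1,-0.008,0.03,0,-0.04],[0.1,-0.017,0.06,0,-0.08],[0.1,-0.026,0.09,0,-0.12],[0.1,-0.035,0.125,0,-0.16],[0.1,-0.044,0.16,0,-0.2],[0.1,-0.053,0.195,0,-0.25],[0.1,-0.062,0.23,0,-0.3],[0.1,-0.071,0.265,0,-0.35],[0.1,-0.08,0.29,0,-0.4],[0.1,-0.0857,0.3024,0,-0.4]]]}}

```text
clock: 79.2
tool_pos: [0.3707, 0.1505, 0.3291]
tool_rot: [-0.683, 0.731, 0.0, 0.001]
ft_force: [-0.2, -0.6, -1.4]
opening: 0.267
grasp_force: 89.3
```

```bash
python3 -c "
from h import *
plate()
chain((.3717,.15,.1674,-94))
f=grab('top'); P=cloud(f); hsv=cv2.cvtColor(f['color'],cv2.COLOR_RGB2HSV); cv2.imwrite('pics/t7.png',f['color'][:,:,::-1])
f=grab('side','s7.png'); s=sensors.state(); P=cloud(f); p=s['tool_pos']
k=(np.hypot(P[...,0]-p[0],P[...,1]-p[1])<.03)&(P[...,2]<p[2]-.03)&(P[...,2]>.15)
q=P[k]-p
for z in np.arange(-.15,-.03,.015):
  j=(q[:,2]>=z)&(q[:,2]<z+.015); print(round(z,3),j.sum(),np.round(np.median(q[j],0)[:2],4) if j.any() else '')
print(q.min(0))
"
```

```text
plate corner frame -44.4 44.0 size [89.7 90.1] rel yaw 0.2 2010
t 79.2 now [0.3707 0.1508 0.3291] -94.0 tilt [0.0011 0.002 ] F [ 0.7 -0.  -0.7] open 0.267 grip 89.3 q [ 10.4   1.8  -5.7  82.4   0.1 -75.6]
(0.3717, 0.15, 0.1674, -94) -> [ 0.0021 -0.0018  0.3235] turn -0.0003
-0.15 4 [-0.0024  0.0104]
-0.135 46 [-0.0007  0.0123]
-0.12 14 [-0.0014  0.005 ]
-0.105 21 [-0.0018  0.0051]
-0.09 19 [-0.0013  0.0045]
-0.075 21 [-0.0018  0.0047]
-0.06 19 [-0.0018  0.0052]
-0.045 1 [0.0004 0.0073]
[-0.00465417 -0.00121701 -0.13664663]
```

Request:
{"fn": "drive_tool", "kwargs": {"moves": [[[0.1,0.002,-0.002,0.04,0],[0.1,0.002,-0.002,0.08,0],[0.1,0.002,-0.002,0.12,0],[0.1,0.002,-0.002,0.16,0],[0.1,0.002,-0.002,0.2,0],[0.1,0.002,-0.002,0.24,0],[0.1,0.002,-0.002,0.28,0],[0.1,0.002,-0.002,0.31,0],[0.1,0.002,-0.002,0.3235,0],[0.1,0.002,-0.002,0.3235,0]]]}}

```text
clock: 80.35
tool_pos: [0.3724, 0.1485, 0.1667]
tool_rot: [-0.681, 0.732, 0.001, 0.0]
ft_force: [0.4, -0.5, -1.6]
opening: 0.271
grasp_force: 89.5
```

```bash
python3 -c "
from h import *
chain((.3755,.204,.168,-94),(.3797,.2642,.168,-94),(.3797,.2642,.1535,-94))"
```

```text
t 80.3 now [0.3724 0.1485 0.1667] -94.1 tilt [-0.0005  0.0015] F [ 0.4 -0.5 -1.6] open 0.271 grip 89.5 q [ 10.    5.4 -27.5  57.2   0.1 -75.9]
(0.3755, 0.204, 0.168, -94) -> [-0.1111  0.0018 -0.0023] turn -0.0009
(0.3797, 0.2642, 0.168, -94) -> [-0.1207  0.      0.0002] turn 0.0
(0.3797, 0.2642, 0.1535, -94) -> [ 0.    -0.     0.029] turn 0.0
```

Request:
{"fn": "drive_tool", "kwargs": {"moves": [[[0.1,-0.01,0,-0.003,0],[0.1,-0.022,0,-0.003,0],[0.1,-0.034,0,-0.003,0],[0.1,-0.046,0,-0.003,0],[0.1,-0.058,0,-0.003,0],[0.1,-0.07,0,-0.003,0],[0.1,-0.082,0,-0.003,0],[0.1,-0.094,0,-0.003,0],[0.1,-0.104,0,-0.003,0],[0.1,-0.111,0.001,-0.003,0]]]}}

```text
clock: 81.35
tool_pos: [0.376, 0.2048, 0.1688]
tool_rot: [-0.682, 0.731, 0.0, 0.001]
ft_force: [-0.4, -0.4, -0.0]
opening: 0.273
grasp_force: 89.5
```

Request:
{"fn": "drive_tool", "kwargs": {"moves": [[[0.1,-0.012,0,0,0],[0.1,-0.026,0,0,0],[0.1,-0.04,0,0,0],[0.1,-0.054,0,0,0],[0.1,-0.068,0,0,0],[0.1,-0.082,0,0,0],[0.1,-0.096,0,0,0],[0.1,-0.11,0,0,0],[0.1,-0.12,0,0,0],[0.1,-0.12,0,0,0]]]}}

```text
clock: 82.35
tool_pos: [0.3802, 0.2647, 0.1689]
tool_rot: [-0.682, 0.731, 0.0, 0.001]
ft_force: [0.1, -0.4, -1.8]
opening: 0.27
grasp_force: 89.5
```

```bash
python3 -c "
from h import *
chain((.3797,.2642,.168,-94),(.3797,.2642,.1545,-94))"
```

```text
t 82.3 now [0.3802 0.2647 0.1689] -94.0 tilt [0.0006 0.0019] F [ 0.1 -0.4 -1.8] open 0.27 grip 89.5 q [ 24.7  11.2 -19.9  58.8   0.1 -61.3]
(0.3797, 0.2642, 0.168, -94) -> [0.0011 0.0009 0.0017] turn 0.0004
(0.3797, 0.2642, 0.1545, -94) -> [0.0001 0.     0.027 ] turn 0.0
```

Request:
{"fn": "drive_tool", "kwargs": {"moves": [[[0.1,0,0,0.005,0],[0.1,0,0,0.01,0],[0.1,0,0,0.015,0],[0.1,0,0,0.02,0],[0.1,0,0,0.024,0],[0.1,0,0,0.027,0],[0.1,0,0,0.029,0],[0.1,0,0,0.029,0],[0.1,0,0,0.029,0],[0.1,0,0,0.029,0]]]}}

```text
clock: 83.35
tool_pos: [0.3801, 0.2642, 0.1545]
tool_rot: [-0.682, 0.731, 0.0, 0.001]
ft_force: [-0.3, -0.0, -0.1]
opening: 0.277
grasp_force: 89.7
```

```bash
python3 -c "
from h import *
chain(); plate()"
```

```text
t 83.3 now [0.3801 0.2642 0.1545] -94.0 tilt [0.0007 0.0019] F [-0.3 -0.  -0.1] open 0.277 grip 89.7 q [ 24.6  11.7 -21.6  56.6   0.1 -61.3]
plate corner frame -44.3 44.1 size [90.3 90.2] rel yaw -0.2 2016
```

Request:
{"fn": "drive_tool", "kwargs": {"moves": [[[0.3,0,0,0,0],[0.35,0,0,0,0],[0.4,0,0,0,0],[0.5,0,0,0,0],[0.6,0,0,0,0],[0.8,0,0,0,0],[1,0,0,0,0],[1,0,0,0,0],[1,0,0,0,0],[1,0,0,0,0]]]}}

```text
clock: 84.4
tool_pos: [0.3801, 0.2642, 0.1544]
tool_rot: [-0.682, 0.731, 0.0, 0.001]
ft_force: [0.4, -0.0, 0.0]
opening: 1.001
grasp_force: 0.0
```

Request:
{"fn": "drive_tool", "kwargs": {"moves": [[[1,0,0,-0.03,0],[1,0,0,-0.06,0],[1,0,0,-0.1,0],[1,0,0,-0.14,0],[1,0,0,-0.18,0],[1,0,0,-0.22,0],[1,0,0,-0.26,0],[1,0,0,-0.3,0],[1,0,0,-0.3,0],[1,0,0,-0.3,0]]]}}

```text
clock: 85.4
tool_pos: [0.3801, 0.264, 0.3042]
tool_rot: [-0.682, 0.731, 0.0, 0.001]
ft_force: [-0.2, 0.2, -0.1]
opening: 1.0
grasp_force: 0.0
```

```bash
python3 - <<'E'
from h import *
f=grab('top','t8.png'); hsv=cv2.cvtColor(f['color'],cv2.COLOR_RGB2HSV)
m=(((hsv[...,0]<6)|(hsv[...,0]>174))&(hsv[...,1]>180)&(hsv[...,2]>70)).astype(np.uint8); m[:110]=0; m[180:]=0; m[:,:280]=0; m[:,340:]=0
v,u=np.nonzero(m); c=cv2.minEnclosingCircle(np.c_[u,v].astype(np.float32)); P=cloud(f); zt=np.median(P[...,2][m>0]); print(len(u),c,zt,plane(f,[c[0]],zt))
b=plane(f,[c[0]],zt)[0]; chain((b[0],b[1],.20,-94)); plate()
s=grab('side'); 
a=cv2.resize(f['color'][120:330,90:510],(800,400),interpolation=cv2.INTER_CUBIC)
cv2.imwrite('pics/c10.png',a[:,:,::-1]); cv2.imwrite('pics/s8.png',cv2.resize(s['color'][150:400,170:420],None,fx=2.4,fy=2.4)[:,:,::-1])
E
```

```text
235 ((311.2850341796875, 141.4719696044922), 8.662245750427246) nan [[nan nan nan]]
t 85.5 now [0.3799 0.2639 0.3038] -94.0 tilt [0.0001 0.0016] F [-0.1  0.6  0.3] open 1.006 grip 0.0 q [ 24.6   8.1  -2.4  79.4   0.1 -61.4]
(np.float64(nan), np.float64(nan), 0.2, -94) -> [nan nan nan] turn -0.0
plate corner frame -44.1 44.0 size [90.7 89.6] rel yaw -0.3 2022
```

View pics/c10.png

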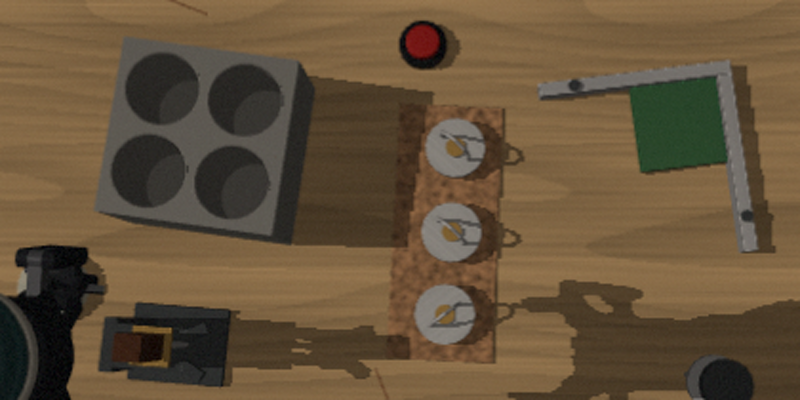

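View pics/s8.png

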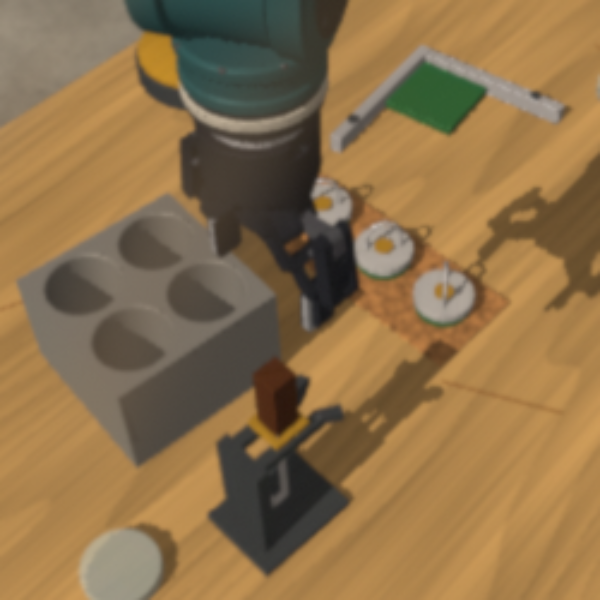

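```bash
python3 - <<'E'
from h import *
f=grab('top'); hsv=cv2.cvtColor(f['color'],cv2.COLOR_RGB2HSV); P=cloud(f)
m=(((hsv[...,0]<6)|(hsv[...,0]>174))&(hsv[...,1]>180)&(hsv[...,2]>70)); m[:110]=0; m[180:]=0; m[:,:280]=0; m[:,340:]=0
z=P[...,2][m]; print(np.nanpercentile(z,[5,25,50,75,95]))
v,u=np.nonzero(m); zt=np.nanpercentile(z,60); w=plane(f,np.c_[u,v],zt); c=cv2.minEnclosingCircle((w[:,:2]*1000).astype(np.float32)); print(c, w.mean(0))
chain((.60,.12,.30,-94),(w[:,0].mean(),w[:,1].mean(),.10,-94),(w[:,0].mean(),w[:,1].mean(),.042,-94))
E
```

```text
[0.01974364 0.0217161  0.02294382 0.02408898 0.02581325]
((697.4832763671875, 23.6546573638916), 17.593175888061523) [0.69775074 0.02373793 0.02343782]
t 85.6 now [0.3797 0.2638 0.3037] -94.0 tilt [-0.0005  0.0014] F [ 0.6 -0.1  0.1] open 1.001 grip 0.0 q [ 24.6   8.1  -2.4  79.5   0.1 -61.4]
(0.6, 0.12, 0.3, -94) -> [ 0.2561 -0.4596  0.0068] turn -0.0
(np.float64(0.6977507369015296), np.float64(0.02373793185317493), 0.1, -94) -> [ 0.1789 -0.2087  0.3996] turn 0.0
(np.float64(0.6977507369015296), np.float64(0.02373793185317493), 0.042, -94) -> [ 2.00e-04 -1.00e-04  1.16e-01] turn 0.0
```

Request:
{"fn": "drive_tool", "kwargs": {"moves": [[[0.8,0.025,-0.046,0,0],[0.6,0.05,-0.092,0,0],[0.4,0.08,-0.14,0,0],[0.2,0.11,-0.19,0,0],[0,0.14,-0.25,0,0],[0,0.17,-0.31,0,0],[0,0.2,-0.36,0,0],[0,0.23,-0.41,0,0],[0,0.256,-0.46,0,0],[0,0.256,-0.46,0,0]]], "squeeze": 40}}

```text
clock: 86.6
tool_pos: [0.6026, 0.1183, 0.3025]
tool_rot: [-0.681, 0.732, 0.001, 0.0]
ft_force: [-1.3, 0.1, -0.3]
opening: 0.0
grasp_force: 0.0
```

Request:
{"fn": "drive_tool", "kwargs": {"moves": [[[0,0.03,-0.035,0,0],[0,0.06,-0.07,0,0],[0,0.1,-0.117,0.03,0],[0,0.14,-0.163,0.08,0],[0,0.179,-0.209,0.14,0],[0,0.179,-0.209,0.2,0],[0,0.179,-0.209,0.26,0],[0,0.179,-0.209,0.32,0],[0,0.179,-0.209,0.37,0],[0,0.179,-0.209,0.4,0]]]}}

```text
clock: 87.6
tool_pos: [0.6972, 0.0245, 0.1016]
tool_rot: [-0.682, 0.731, 0.002, -0.0]
ft_force: [-0.8, -0.3, 0.3]
opening: 0.002
grasp_force: 0.0
```

```bash
python3 -c "
from h import *
chain((.6975,.0237,.042,-94),(.6975,.0237,.028,-94)); plate()"
```

```text
t 87.6 now [0.6972 0.0245 0.1016] -94.0 tilt [-0.0025  0.0022] F [-0.8 -0.3  0.3] open 0.002 grip 0.0 q [ -4.7  35.7   9.7  64.2   0.1 -90.7]
(0.6975, 0.0237, 0.042, -94) -> [ 0.0017 -0.001   0.1193] turn 0.0001
(0.6975, 0.0237, 0.028, -94) -> [ 0.0001 -0.0001  0.028 ] turn 0.0
plate corner frame -44.2 43.9 size [89.6 90.2] rel yaw 0.1 2007
```

Request:
{"fn": "drive_tool", "kwargs": {"moves": [[[0,0.001,-0.001,0.02,0],[0,0.001,-0.001,0.04,0],[0,0.001,-0.001,0.06,0],[0,0.001,-0.001,0.08,0],[0,0.001,-0.001,0.095,0],[0,0.001,-0.001,0.105,0],[0,0.001,-0.001,0.112,0],[0,0.001,-0.001,0.116,0],[0,0.001,-0.001,0.119,0],[0,0.001,-0.001,0.119,0]]]}}

```text
clock: 88.65
tool_pos: [0.6992, 0.0235, 0.0447]
tool_rot: [-0.682, 0.731, 0.0, 0.001]
ft_force: [0.2, 0.2, -0.2]
opening: -0.001
grasp_force: 0.0
```

Request:
{"fn": "drive_tool", "kwargs": {"moves": [[[0,0,0,0.003,0],[0,0,0,0.006,0],[0,0,0,0.009,0],[0,0,0,0.012,0],[0,0,0,0.015,0],[0,0,0,0.018,0],[0,0,0,0.021,0],[0,0,0,0.023,0],[0,0,0,0.025,0],[0,0,0,0.025,0]]]}}

```text
clock: 89.65
tool_pos: [0.6991, 0.0236, 0.0322]
tool_rot: [-0.682, 0.731, 0.0, 0.001]
ft_force: [-1.1, -0.4, 2.0]
opening: 0.004
grasp_force: 0.9
```

```bash
python3 -c "
from h import *
chain()"
```

```text
t 89.7 now [0.6991 0.0236 0.0322] -94.0 tilt [0.0006 0.0019] F [-1.1 -0.4  2. ] open 0.004 grip 0.9 q [ -4.8  38.5   3.8  55.3   0.1 -90.8]
```

Request:
{"fn": "drive_tool", "kwargs": {"moves": [[[0,0,0,0.001,0],[0,0,0,0.002,0],[0,0,0,0.003,0],[0,0,0,0.004,0],[0,0,0,0.005,0],[0,0,0,0.006,0],[0,0,0,0.007,0],[0,0,0,0.008,0],[0,0,0,0.009,0],[0,0,0,0.009,0]]]}}

```text
clock: 90.65
tool_pos: [0.6992, 0.0236, 0.0277]
tool_rot: [-0.682, 0.731, 0.0, 0.001]
ft_force: [-1.5, 0.4, 4.7]
opening: 0.002
grasp_force: 2.2
```

```bash
python3 -c "
from h import *
chain()"
```

```text
t 90.7 now [0.6992 0.0236 0.0277] -94.0 tilt [0.0006 0.0019] F [-1.5  0.4  4.7] open 0.002 grip 2.2 q [ -4.8  38.7   3.4  54.7   0.1 -90.8]
```

Request:
{"fn": "drive_tool", "kwargs": {"moves": [[[0,0,0,0.001,0],[0,0,0,0.002,0],[0,0,0,0.003,0],[0,0,0,0.004,0],[0,0,0,0.004,0],[0,0,0,0.005,0],[0,0,0,0.005,0],[0,0,0,0.005,0],[0,0,0,0.005,0],[0,0,0,0.005,0]]]}}

```text
clock: 91.65
tool_pos: [0.6993, 0.0236, 0.0268]
tool_rot: [-0.682, 0.731, -0.0, 0.001]
ft_force: [-7.5, -0.2, 21.7]
opening: 0.0
grasp_force: 11.1
```

```bash
python3 -c "
from h import *
chain()"
```

```text
t 91.7 now [0.6993 0.0236 0.0268] -94.0 tilt [0.002  0.0017] F [-7.5 -0.2 21.7] open 0.0 grip 11.1 q [ -4.8  38.7   3.3  54.5   0.1 -90.8]
```

Request:
{"fn": "drive_tool", "kwargs": {"moves": [[[0,0,0,-0.01,0],[0,0,0,-0.03,0],[0,0,0,-0.06,0],[0,0,0,-0.12,0],[0,0,0,-0.2,0],[0,0,0,-0.28,0],[0,0,0,-0.36,0],[0,0,0,-0.42,0],[0,0,0,-0.46,0],[0,0,0,-0.46,0]]]}}

```text
clock: 92.65
tool_pos: [0.6999, 0.0231, 0.2583]
tool_rot: [-0.682, 0.731, -0.001, 0.002]
ft_force: [-0.2, -0.8, 1.1]
opening: 0.001
grasp_force: 0.0
```

Request:
{"fn": "drive_tool", "kwargs": {"moves": [[[0,0,0,0,0],[0,0,0,0,0],[0,0,0,0,0],[0,0,0,0,0],[0,0,0,0,0],[0,0,0,0,0],[0,0,0,0,0],[0,0,0,0,0],[0,0,0,0,0],[0,0,0,0,0]]]}}

```text
clock: 93.65
tool_pos: [0.699, 0.0232, 0.2552]
tool_rot: [-0.682, 0.731, 0.0, 0.001]
ft_force: [-0.2, 0.7, -0.1]
opening: -0.001
grasp_force: 0.0
```

```bash
python3 -c "
from h import *
chain(); plate(); f=grab('side'); cv2.imwrite('pics/s9.png',f['color'][:,:,::-1])"
```

```text
t 93.7 now [0.699  0.0232 0.2552] -94.0 tilt [0.0007 0.0018] F [-0.2  0.7 -0.1] open -0.001 grip 0.0 q [ -4.8  33.6  29.7  86.    0.1 -90.8]
plate corner frame -44.4 43.9 size [90.6 90.1] rel yaw -0.1 2003
```

View pics/s9.png

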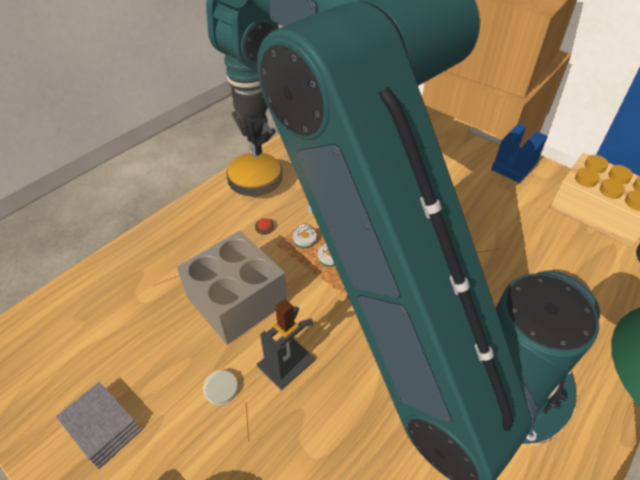

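The side view shows the hook hung on the rack at (287,330), two lenses upright on the mat near (305,235), the third hidden behind the arm, and the red button clear at (264,225). The plate still measures flush.

```bash
python3 -c "
from h import *
print(ctrl.close_job())"
```

```text
the job is handed in; nothing more can be done
None
```

I handed the job in at about 94 s: all three lenses stand upright on the mat, the plate measures within about 1 mm of flush against both stop edges, the hook hangs on its rack, and the red button was pressed down to its stop.

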